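# Clamp a bundle of foil reels with a removable crank

### The job

First stand every foil reel upright in a row in the channel of the bundling clamp, between the fixed jaw and the sliding jaw. Then fit the loose crank fully home on the square drive stub and turn it clockwise (seen from above) until the row is clamped so tightly that the sprung plate on the sliding jaw is pushed in by more than half of its travel. Finally take the crank off and lay it back flat on its rubber mat, wholly on the mat, leaving the row clamped and the tape, carton and mug undisturbed.

Things in the scene. Friction and masses are not known exactly. Their poses are not given: they have to be found in the camera images.
- clamp: Grey bench clamp, screwed down; base 110 x 470 x 10 mm. Origin: on the bench, mid channel, at the fixed jaw's inner face; its y runs along the channel from the fixed jaw to the sliding jaw and drive housing, z up. Channel floor 10 mm above the bench; its side curbs are 56 mm apart inside, 8 mm thick, 20 mm high above the floor. Reels may sit anywhere along the channel between the jaws.
- fixed_jaw (a point): Top centre of the fixed jaw: dark block 80 mm wide, 30 mm thick, its top 55 mm above the bench; its inner face closes the channel's end.
- housing (a point): Top centre of the grey drive housing, 90 (x) x 80 (y) mm, 95 mm above the bench; the drive shaft stands out of it, 376 mm along the clamp's y.
- pad_face (a point): Centre of the face (towards the reels) of the sprung aluminium plate on the sliding jaw, 32 mm above the bench; axes parallel to the clamp's. Plate 50 mm wide, 8 mm thick, top at 55 mm; it stands 10 mm off the dark jaw block (52 wide, 25 thick, top at 57 mm). A rack bar runs from the block through the housing and out behind. Starts 269 to 282 mm from the fixed jaw.
- pad (a joint): Travel of the sprung plate into the sliding jaw, m: 0 fully out, 0.010 fully pushed in. Spring 700 N/m with 1.4 N preload.
- drive (a joint): Turn of the vertical drive shaft in the housing, rad; grows clockwise seen from above, and the sliding jaw then moves 14 mm per rad towards the fixed jaw. Friction of 0.3 N m, so it stays where it is left and holds the clamping force. At most 1.8 turns are needed.
- drive_seat (a point): Point on the shaft axis on top of its round collar (44 mm diameter), 101 mm above the bench, where the crank's underside rests when fully home. Above it stands the square stub: 20 x 20 mm, 24 mm high, then a 15 x 15 mm lead-in 6 mm high. Turns with the shaft; its x and y axes are square to the stub's flats.
- crank: Loose steel crank, 0.37 kg. Origin: centre of the hub's underside. Hub: square block 40 x 40 x 60 mm high with a square bore 22 x 22 mm, 34 mm deep, open below, square to the crank's x and y. An arm 24 mm wide, 14 mm thick, flush with the underside, runs along +x to 86 mm from the axis and carries the knob. It fits the stub in any of four quarter turns.
- crank_knob (a point): Top centre of the black crank knob: upright cylinder 24 mm diameter, from 14 to 74 mm above the crank's underside, 70 mm along +x of the crank; it spins freely on the arm, so a gripper can hold it and keep its own heading while cranking.
- mat: Fixed black rubber mat 100 (x) x 200 (y) x 4 mm on the bench, on which the crank lies at the start; origin at the centre of its underside.
- tape: Roll of packing tape lying flat, 100 mm diameter, 48 mm high; leave alone.
- carton: Small closed carton 100 x 130 x 75 mm; leave alone.
- mug: White mug 76 mm diameter, 90 mm high; leave alone.
- reel1: Blue foil reel on a cardboard core, solid upright cylinder 48 mm diameter, 56 mm high, about 0.18 kg; all alike; either end may be up. Three to five are present. Origin: centre of its underside.
- reel2: Blue foil reel on a cardboard core, solid upright cylinder 48 mm diameter, 56 mm high, about 0.18 kg; all alike; either end may be up. Three to five are present. Origin: centre of its underside.
- reel3: Blue foil reel on a cardboard core, solid upright cylinder 48 mm diameter, 56 mm high, about 0.18 kg; all alike; either end may be up. Three to five are present. Origin: centre of its underside.
- reel4: Blue foil reel on a cardboard core, solid upright cylinder 48 mm diameter, 56 mm high, about 0.18 kg; all alike; either end may be up. Three to five are present. Origin: centre of its underside.
- reel5: Blue foil reel on a cardboard core, solid upright cylinder 48 mm diameter, 56 mm high, about 0.18 kg; all alike; either end may be up. Three to five are present. Origin: centre of its underside.
Not all that is in view belongs to the job. Leave any blue or pink look-alike of the crank alone.

How it is judged (in metres and radians):
On the way, in this order (a step that is already met when the one before it is completed fails the run):
1. all reels stand upright in the clamp's channel between the jaws (x of reel1 in the frame of clamp between -0.012 and 0.012 m and ((z of reel1 in the frame of clamp between 0.005 and 0.016 m and angle between reel1's own z axis and vertical below 0.15 rad) or (z of reel1 in the frame of clamp between 0.061 and 0.072 m and angle between reel1's own z axis and vertical above 2.99 rad)) and y of each of reel1, reel2, reel3, reel4, reel5 in the frame of clamp above 0.02 m and y of each of reel1, reel2, reel3, reel4, reel5 in the frame of pad_face below -0.02 m and x of reel2 in the frame of clamp between -0.012 and 0.012 m and ((z of reel2 in the frame of clamp between 0.005 and 0.016 m and angle between reel2's own z axis and vertical below 0.15 rad) or (z of reel2 in the frame of clamp between 0.061 and 0.072 m and angle between reel2's own z axis and vertical above 2.99 rad)) and x of reel3 in the frame of clamp between -0.012 and 0.012 m and ((z of reel3 in the frame of clamp between 0.005 and 0.016 m and angle between reel3's own z axis and vertical below 0.15 rad) or (z of reel3 in the frame of clamp between 0.061 and 0.072 m and angle between reel3's own z axis and vertical above 2.99 rad)) and x of reel4 in the frame of clamp between -0.012 and 0.012 m and ((z of reel4 in the frame of clamp between 0.005 and 0.016 m and angle between reel4's own z axis and vertical below 0.15 rad) or (z of reel4 in the frame of clamp between 0.061 and 0.072 m and angle between reel4's own z axis and vertical above 2.99 rad)) and x of reel5 in the frame of clamp between -0.012 and 0.012 m and ((z of reel5 in the frame of clamp between 0.005 and 0.016 m and angle between reel5's own z axis and vertical below 0.15 rad) or (z of reel5 in the frame of clamp between 0.061 and 0.072 m and angle between reel5's own z axis and vertical above 2.99 rad))), for 0.2 s.
2. the crank sits fully home on the square stub (z of crank in the frame of drive_seat below 0.003 m and horizontal distance between crank and drive_seat below 0.004 m and angle between crank's own z axis and vertical below 0.1 rad), for 0.2 s.
3. with the crank on the stub, the sprung plate is pushed in by more than 5 mm (z of crank in the frame of drive_seat below 0.012 m and horizontal distance between crank and drive_seat below 0.008 m and angle between crank's own z axis and vertical below 0.1 rad and value of joint pad above 0.005 m), for 0.2 s.
At the end, for the whole second after the job is handed in: All reels stand upright on the channel floor, either end up (within 0.15 rad), in the channel between the jaws, the sprung plate is still pushed in by more than 4.5 mm, and the crank lies flat on the mat with hub and knob within its outline; all at rest (all of step 1 and value of joint pad above 0.0045 m and x of crank in the frame of mat between -0.05 and 0.05 m and y of crank in the frame of mat between -0.1 and 0.1 m and x of crank_knob in the frame of mat between -0.05 and 0.05 m and y of crank_knob in the frame of mat between -0.1 and 0.1 m and z of crank in the frame of mat between -0.002 and 0.009 m and angle between crank's own z axis and vertical below 0.1 rad and linear speed of each of crank, reel1, reel2, reel3, reel4, reel5 below 0.02 m/s); the robot touches nothing.
It fails at once if the tape is moved by more than 30 mm (distance of tape from where it was at the start of the episode above 0.03 m).
It fails at once if the carton is moved by more than 30 mm (distance of carton from where it was at the start of the episode above 0.03 m).
It fails at once if the mug is moved by more than 30 mm (distance of mug from where it was at the start of the episode above 0.03 m).
Of reel1, reel2, reel3, reel4, reel5 only 3 to 5 are there at a start; the rules pass over those that are not, and their reading is None.
At some moment in a run one of reel1, reel2, reel3, reel4, reel5 may be knocked a few centimetres aside while the robot is not near it.
It also fails if it takes over 192 s, if anything falls off the work surface, if the arm or the gripper's body presses on something with over 40 N, if the wrist force passes 120 N, or if a joint passes its speed limit or range.

### The arm

A 6-joint arm with a two-finger parallel gripper is mounted at the origin on the work surface. World frame = base frame: x ahead of the robot, y to its left, z up, the work surface at z = 0. Lengths are in mm, angles in rad, forces in N, time in s.
With the tool pointing down it reaches from about 400 to 925 mm from the base axis. Payload 12.5 kg.
Tool frame: the origin (TCP) lies between the finger pads; the fingertips stand env.tip_extent ahead of it and the grasp point (between the pads) lies 11 mm behind it (env.tip_extent is the distance from the TCP to the fingertips, in mm); z points along the fingers, y is the line along which they close (so a half turn about z gives the same grasp; the last joint's range is limited). The gripper opens to 95 mm and grips with 3 to 60 N. Pads are 20 mm wide; open, the fingers measure 119 mm over their backs; the gripper's body (75 mm by 180 mm) begins 59 mm behind the grasp point.
Start: joints at [1.096, 0.491, 1.559, -0, 1.092, -0.106], TCP at [225.295, 582.999, 222.661] pointing down, gripper open.
Joint ranges: [-3.1, 3.1], [-0.84, 2.19], [0.05, 2.79], [-1.13, 4.28], [0.06, 2.93], [-2.69, 2.69]. Speed limits (rad/s): [2.22, 2.22, 2.79, 3.14, 3.14, 3.14].

### API

Orientations are given as [roll, pitch, yaw] about the fixed x, y, z axes, in that order (R = Rz(yaw) Ry(pitch) Rx(roll)).
In Python, from cell import env gives the robot as it stands.
- The arm moves only by the tool carry_out, never from a script. Its argument "motion" is a list of rows, each a list of 5 numbers: the shift along the tool's x, y, z in mm, then the turn about the tool's z in degrees, then the closure, from 0 (fully open) to 1 (shut). A call has 1 to 12 rows; each row shifts and turns the commanded pose from where the row before left it, along the tool's axes as they then stand; what a row does not reach is not made up. A row lasts 1/10 s, in which the tool goes at most 50 mm and 8.59 degrees, less where a joint would pass 70% of its speed; a pose out of reach is approached as far as the arm can. A call with a gripper value outside its range is refused whole. The fingers move at their own pace and stop on an object; the grip force is fixed at half the most. Time passes only in rows, so rows that do not move let the fingers close. It gives the time, the measured TCP pose, the force, the opening and the grip force at its end, in the units of the state.
- env.state(): the state, without advancing time (a new reading comes with each control period).
- env.read_camera(name): name is "scene" or "top"; returns a dict with "color" (400x640x3 uint8, red, green, blue), "K" (3x3 intrinsics, pixels), "dist" ([k1, k2, p1, p2, k3] as OpenCV has them; the pictures are not rectified), "R" (3x3) and "t" (3): a world point X has camera coordinates R X + t. Camera axes: x right, y down, z forward; pixel columns grow to the right and rows downward; lengths in mm; the calibration is good to about 2 mm. A picture is of the moment at which its call begins. There is no depth.
- env.job_done(): hands the job in; it is judged then, once.
The state is a dict: "t": time; "joints": joint angles; "qvel": joint speeds; "tau": joint torques, N m; "eef_pos": TCP position; "tcp_rot": TCP orientation; "ft_force": force on the tool from outside, world axes, zero at the start; "moment": the same for the moment, N m; "opening": opening from 0.0 (shut) to 1.0 (fully open); "grip_force": force on a finger pad.
Only numpy, scipy, OpenCV 4.12 (cv2) and the standard library are available. Lean on these libraries where they do the work, as an engineer would, in place of code of your own. Each camera call takes 0.05 s, during which the arm holds its last target. There are 200 camera calls.

## Working session

There is one attempt and no reset: what is moved stays moved. The work goes in short steps, Python scripts to look and compute and a tool call to move; the robot and the scene stay as the last step left them, time stands still between calls to the robot, and variables do not carry over. Pictures are saved under pics/ and viewed, at most 14 in all, crops included, and the job is handed in when it is done.

Besides the shell and the picture viewer there is one more tool, called after "Call:" in YAML: its name, and indented under it one key for each argument. carry_out: Moves the arm, as the interface text tells. Its arguments: {"type":"object","properties":{"motion":{"type":"array"}},"required":["motion"]}

```bash
ls; mkdir -p pics
python3 - <<'E'
from cell import env
import cv2
print(env.state(), env.tip_extent)
for n in("scene","top"):
    d=env.read_camera(n); cv2.imwrite(f"pics/{n}0.png",d["color"][:,:,::-1]); print(n,d["K"],d["dist"],d["R"],d["t"])
E
```

```text
pics
{'t': 0.0, 'joints': array([ 1.09636933e+00,  4.91553394e-01,  1.55946895e+00, -1.78369047e-06,
        1.09171554e+00, -1.05633693e-01]), 'qvel': array([0.00092447, 0.00084653, 0.00178879, 0.00141665, 0.00118659,
       0.00233753]), 'tau': array([-2.19245463e-03, -6.12660527e+01, -2.58163762e+01,  6.91532576e-02,
        4.83036088e-02, -1.35918576e-04]), 'eef_pos': array([225.19079471, 582.75461582, 222.05886506]), 'tcp_rot': array([-3.14045364e+00, -1.19177148e-04,  2.77280010e+00]), 'ft_force': array([-0.17027242,  0.23861706, -0.72974247]), 'moment': array([-0.00739801,  0.01424387,  0.0093218 ]), 'grip_force': 0.0, 'opening': 1.0021829811976029} 8.0
scene [[421.78737418   0.         317.58254053]
 [  0.         421.78737418 202.97884838]
 [  0.           0.           1.        ]] [-0.09910866  0.          0.          0.          0.        ] [[ 0.41966244  0.90756703  0.01433628]
 [ 0.5750752  -0.25363065 -0.77779175]
 [-0.70226202  0.33465442 -0.62835855]] [-202.03534176 -288.72782257 1548.99116056]
top [[436.47144331   0.         321.19480495]
 [  0.         436.47144331 194.80874675]
 [  0.           0.           1.        ]] [-0.03043664  0.          0.          0.          0.        ] [[ 0.01020194 -0.99988903  0.0108555 ]
 [-0.9814012  -0.01209331 -0.19158665]
 [ 0.19169667 -0.00869904 -0.98141567]] [ -79.89643229  599.21598126 1112.89025374]
```

View pics/scene0.png

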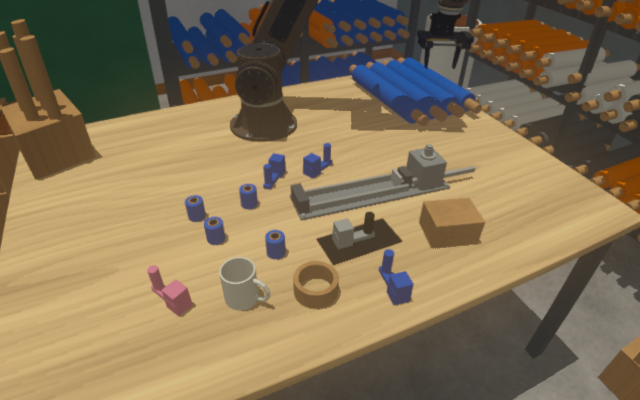

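View pics/top0.png

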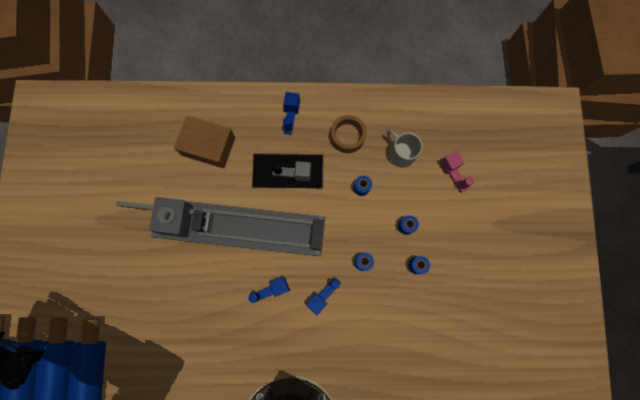

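The top view shows four upright reels at (363,185), (409,225), (364,261) and (420,265). The clamp runs from about (155,215) to (325,235), and the grey crank lies on the mat at about (290,171). I'll zoom in next.

```bash
cat > h.py <<'E'
import numpy as np, cv2
from scipy.optimize import least_squares
def grab(n):
    from cell import env
    return env.read_camera(n)
def proj(d,P):
    P=np.asarray(P,float).reshape(-1,1,3)
    return cv2.projectPoints(P,cv2.Rodrigues(d["R"])[0],d["t"],d["K"],np.array(d["dist"]))[0].reshape(-1,2)
def ray(d,uv):
    p=cv2.undistortPoints(np.array(uv,float).reshape(1,1,2),d["K"],np.array(d["dist"])).ravel()
    return -d["R"].T@d["t"], d["R"].T@np.array([p[0],p[1],1])
def onplane(d,uv,z):
    c,v=ray(d,uv); return c+v*(z-c[2])/v[2]
def tri(pairs):
    A=0;b=0
    for d,uv in pairs:
        c,v=ray(d,uv); v=v/np.linalg.norm(v); M=np.eye(3)-np.outer(v,v); A=A+M; b=b+M@c
    return np.linalg.solve(A,b)
def hull_mask(d,P):
    m=np.zeros((400,640),np.uint8)
    h=cv2.convexHull(proj(d,P).astype(np.float32))
    cv2.fillPoly(m,[np.round(h*16).astype(np.int32)],1,shift=4); return m
a=np.linspace(0,2*np.pi,40)
def cyl(x,y,z,r=24,h=56):
    c=np.c_[x+r*np.cos(a),y+r*np.sin(a)]
    return np.r_[np.c_[c,np.full(40,z)],np.c_[c,np.full(40,z+h)]]
def crop(img,x0,y0,x1,y1,s,name):
    cv2.imwrite(name,cv2.resize(img[y0:y1,x0:x1,::-1],None,fx=s,fy=s,interpolation=cv2.INTER_CUBIC))
def reels(dt,ds,seeds_t,h=56,show=True):
    """bbox fit of x,y,z of reels from both views"""
    out=[]
    def blobs(d):
        i=d["color"].astype(int); m=((i[:,:,2]>i[:,:,0]+25)&(i[:,:,2]>i[:,:,1]+15)).astype(np.uint8)
        m=cv2.morphologyEx(m,cv2.MORPH_CLOSE,np.ones((3,3)))
        n,l,st,ce=cv2.connectedComponentsWithStats(m); return st,ce
    bt,bs=blobs(dt),blobs(ds)
    for s in seeds_t:
        k=1+np.argmin(np.linalg.norm(bt[1][1:]-s,axis=1)); ob_t=bt[0][k]
        g=onplane(dt,s,28); q=proj(ds,[g])[0]
        k=1+np.argmin(np.linalg.norm(bs[1][1:]-q,axis=1)); ob_s=bs[0][k]
        def res(p):
            r=[]
            for d,o in((dt,ob_t),(ds,ob_s)):
                u=proj(d,cyl(*p)); r+=list(np.r_[u.min(0),u.max(0)]-np.r_[o[:2]-.5,o[:2]+o[2:4]-.5])
            return r
        f=least_squares(res,[g[0],g[1],0]); out.append(f.x)
        if show: print(f.x.round(1),np.round(f.fun,1),ob_t[4],ob_s[4])
    return out
E
python3 - <<'E'
from h import *
import pickle
t,s=grab("top"),grab("scene"); pickle.dump((t,s),open("f0.pkl","wb"))
reels(t,s,[(363,185),(409,225),(364,261),(420,265)])
crop(t["color"],110,145,335,260,3.5,"pics/tc.png"); crop(s["color"],285,140,480,265,4,"pics/sc.png")
E
```

```text
[ 629.5 -183.    19.6] [-1.5 -1.   0.2  1.5 -1.5 -7.6  0.6  8. ] 194 138
[ 521.7 -306.3   21.2] [-0.4 -0.7  0.7  1.7 -1.4 -8.   2.1  8.5] 198 127
[ 423.  -186.2   23. ] [-1.  -0.4  0.5  0.9 -1.7 -7.7  1.6  8.1] 182 95
[ 415.9 -333.2   22.7] [-0.5 -0.   1.6  1.1 -1.6 -8.   3.2  8.6] 213 97
```

View pics/tc.png

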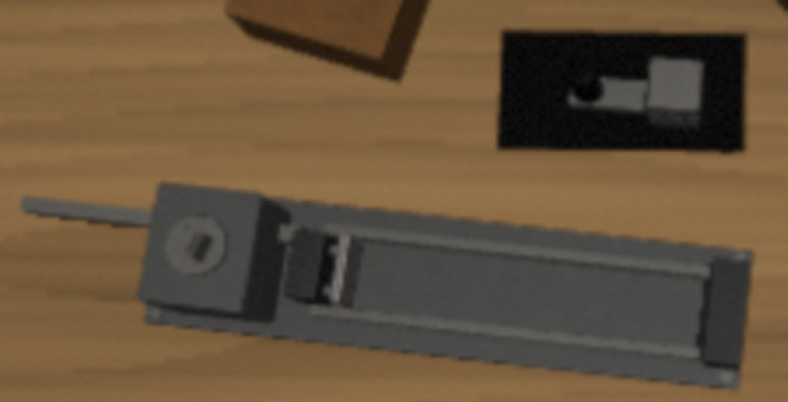

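View pics/sc.png

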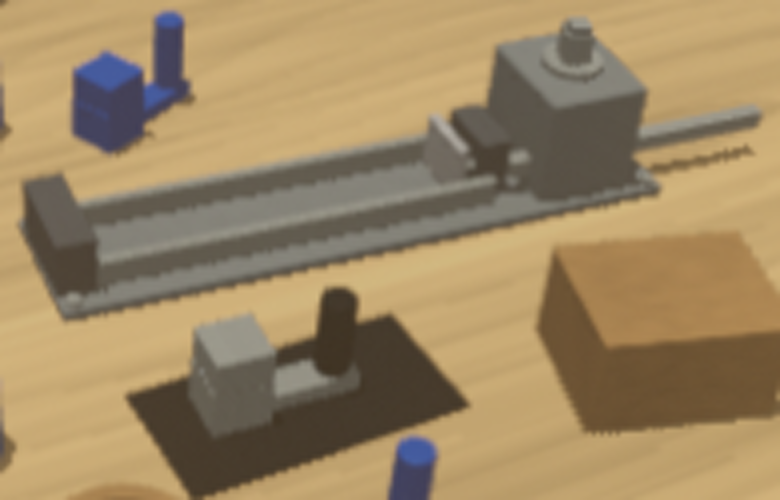

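The crops show the clamp running right to left. The housing collar is at top pixel (166,215). The crank hub is at about (303,169), its knob at about (278,170), and its arm points along +y. I'll fit models to these corners.

```bash
cat > fit0.py <<'E'
from h import *
import pickle
t,s=pickle.load(open("f0.pkl","rb"))
T=lambda p:(np.array(p,float)+.5)/3.5+[110,145]-.5
S=lambda p:(np.array(p,float)+.5)/4+[285,140]-.5
def fit(P,ut,us,x0,free_z=False):
    def res(p):
        c,n=np.cos(p[2]),np.sin(p[2]); r=[]
        Rz=np.array([[c,-n,0],[n,c,0],[0,0,1]])
        W=lambda idx:np.array([P[i] for i in idx])@Rz.T+[p[0],p[1],p[3]if free_z else 0]
        return np.r_[(proj(t,W(range(len(P))))-T(ut)).ravel(),(proj(s,W(range(len(P))))-S(us)).ravel()]
    f=least_squares(res,x0+([0]if free_z else[]),loss="soft_l1"); print(np.round(f.x,3)); print(np.round(res(f.x).reshape(2,-1,2).tolist(),1).tolist()); return f.x
if __name__=="__main__":
    C=[(45,416,95),(45,336,95),(-45,336,95),(-45,416,95),(40,-30,55),(40,0,55),(-40,-30,55),(-40,0,55)]
    ct=[(160,184),(262,196),(242,316),(143,302),(750,252),(712,258),(737,366),(703,356)]
    cs=[(646,92),(557,105),(498,48),(583,32),(57,245),(97,236),(25,182),(62,175)]
    fit(C,ct,cs,[500,-80,-.1],True)
    K=[(20,-20,60),(-20,-20,60),(-20,20,60),(20,20,60),(70,0,74)]
    fit(K,[(652,58),(703,60),(700,108),(650,108),(587,87)],[(275,345),(220,362),(193,332),(250,314),(339,298)],[650,-50,1.57],True)
    M=[(50,100,4),(50,-100,4),(-50,-100,4),(-50,100,4)]
    fit(M,[(502,32),(746,34),(744,151),(498,149)],[(470,405),(195,500),(127,396),(392,315)],[650,0,0],True)
    i=s["color"]; print(i[225:262:2,275].tolist()); print(i[244,255:295:2].tolist())
    print(t["color"][185,345:380:2].tolist())
E
python3 fit0.py
```

```text
[ 4.98551e+02 -4.80570e+01 -9.50000e-02 -2.20400e+00]
[[[-1.3, -0.5], [-0.1, -0.6], [-0.1, -0.5], [-2.6, 0.1], [0.2, 2.3], [-0.1, -0.6], [0.8, -0.3], [-0.8, 1.4]], [[0.7, -0.4], [-1.1, 1.1], [-1.8, -0.9], [0.1, -1.1], [-0.5, 1.7], [0.3, 1.7], [-1.1, 0.3], [-0.0, 0.0]]]
[671.172 -21.339   1.559   3.114]
[[[-0.8, -0.1], [-0.6, -0.3], [-0.1, 0.3], [-0.7, -0.0], [-1.4, -3.0]], [[0.3, 1.9], [-0.7, 2.1], [-1.2, -0.6], [-1.0, -0.3], [-1.3, -0.9]]]
[ 6.80421e+02  2.44270e+01  2.00000e-03 -1.93300e+00]
[[[-0.6, -0.6], [-0.5, -0.4], [-0.2, 0.3], [-0.8, 0.1]], [[0.2, 0.3], [-0.7, 0.5], [-1.1, 0.1], [-0.7, -0.5]]]
[[210, 182, 127], [208, 178, 123], [172, 153, 143], [91, 105, 150], [110, 88, 67], [75, 62, 46], [79, 64, 47], [122, 100, 86], [78, 99, 159], [74, 82, 127], [73, 71, 93], [73, 71, 93], [73, 70, 93], [72, 70, 92], [73, 71, 93], [73, 71, 93], [73, 70, 93], [156, 134, 108], [203, 173, 120]]
[[203, 172, 119], [203, 173, 119], [204, 173, 120], [204, 173, 120], [202, 172, 118], [158, 137, 110], [76, 74, 98], [73, 72, 98], [73, 72, 98], [73, 72, 98], [73, 72, 98], [73, 72, 96], [71, 69, 91], [73, 70, 90], [73, 69, 87], [164, 141, 108], [205, 175, 121], [206, 176, 122], [206, 176, 122], [206, 175, 122]]
[[134, 103, 66], [134, 103, 66], [131, 101, 64], [74, 56, 37], [40, 34, 35], [15, 45, 94], [24, 56, 111], [76, 61, 64], [32, 23, 20], [17, 17, 20], [30, 23, 19], [81, 61, 55], [23, 55, 110], [57, 65, 102], [131, 101, 67], [133, 102, 65], [133, 102, 65], [131, 101, 65]]
```

Run:
```python
s=open("h.py").read()
s=s.replace("m=((i[:,:,2]>i[:,:,0]+25)&(i[:,:,2]>i[:,:,1]+15)).astype(np.uint8)","m=((i[:,:,2]>i[:,:,0]-2)&(i[:,:,2]>i[:,:,1]+2)).astype(np.uint8)")
open("h.py","w").write(s)
from h import *
import pickle
t,s=pickle.load(open("f0.pkl","rb"))
reels(t,s,[(363,185),(409,225),(364,261),(420,265)])
# collar/stub/hub centres
W=np.array
c,n=np.cos(-.095),np.sin(-.095)
p=W([498.55+c*0-n*376,-48.06+c*376,101]); print("axis",p)
print("proj",proj(t,[p,p+[0,0,30]]),proj(s,[p,p+[0,0,30]]))
crop(t["color"],145,195,190,235,8,"pics/a.png"); crop(s["color"],405,140,450,195,8,"pics/b.png")
A=cv2.imread("pics/a.png");B=cv2.imread("pics/b.png");C=np.zeros((440,730,3),np.uint8);C[:320,:360]=A;C[:,370:]=B;cv2.imwrite("pics/ab.png",C)
```

```text
[ 633.9 -185.6    1.7] [-0.1 -0.   0.3  0.2 -0.4 -0.6  0.6  0.7] 234 423
[ 520.2 -315.5   35.9] [  4.    0.1   5.6   0.8  12.8  10.   -4.3 -10.2] 254 767
[ 425.9 -188.9    2.1] [-0.7  0.   0.5  0.  -0.6 -0.7  0.5  0.8] 217 330
[ 419.8 -332.   -38.2] [-16.4 -10.2   4.3   7.    3.3  11.4 -15.7 -11.8] 1 767
axis [534.21629541 326.24457568 101.        ]
proj [[165.17666047 214.97289081]
 [161.10112985 213.21169276]] [[427.24661569 153.98865683]
 [429.03124182 145.13478607]]
```

View pics/ab.png

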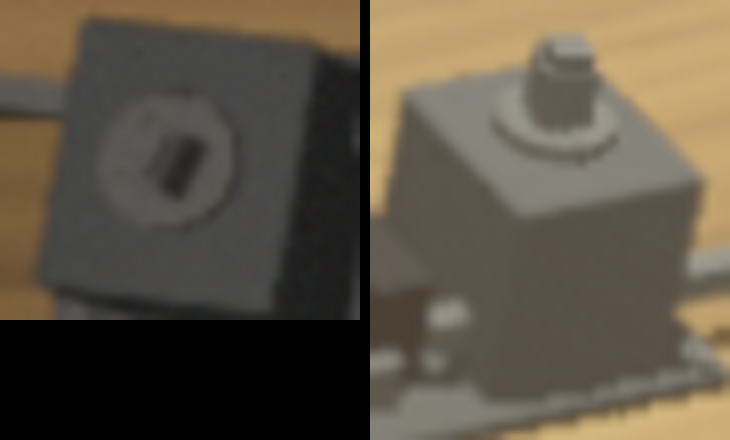

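The collar centre is at about (165.5,214.7) in the top view, which agrees with the fit. The stub is square and yawed roughly -20° mod 90. Next I'll separate the merged reel blobs.

Run:
```python
s=open("h.py").read()
s=s.replace("m=cv2.morphologyEx(m,cv2.MORPH_CLOSE,np.ones((3,3)))","m=cv2.morphologyEx(m,cv2.MORPH_OPEN,np.ones((3,3)))")
s=s.replace("n,l,st,ce=cv2.connectedComponentsWithStats(m); return st,ce","n,l,st,ce=cv2.connectedComponentsWithStats(m,connectivity=4); k=st[:,4]>40; return st[k],ce[k]")
open("h.py","w").write(s)
from h import *
import pickle
t,s=pickle.load(open("f0.pkl","rb"))
reels(t,s,[(363,185),(409,225),(364,261),(420,265)])
i=s["color"][195:245,180:230].astype(int); print((i[:,:,2]-i[:,:,0])[::4,::3])
```

```text
[ 6.341e+02 -1.857e+02  2.000e-01] [-0.1 -0.   0.3  0.2 -0.4 -1.1  0.6  1.2] 227 389
[ 526.8 -309.3    1.7] [-0.6 -0.5  0.1  0.6 -0.9 -1.6  0.5  1.7] 236 368
[ 4.260e+02 -1.891e+02  4.000e-01] [-0.6  0.1  0.5  0.  -0.6 -1.2  0.5  1.3] 214 306
[ 417.9 -334.9    3.2] [-0.3 -0.3  0.3  0.5 -0.7 -0.7  0.8  0.8] 251 340
[[-85 -85 -83 -60 -27  22 -22 -78 -83 -83 -83 -83 -84 -84 -83 -81 -82]
 [-83 -82  50 -20 -35 -34 -27  75 -83 -83 -83 -81 -83 -83 -83 -82 -81]
 [-83 -79  80  49 -17  33  81  21 -81 -83 -82 -82 -81 -82 -82 -82 -82]
 [-83 -83  -7  23  23  20  15  13 -45 -83 -82 -81 -82 -82 -83 -84 -84]
 [-83 -83 -56  21  19  18  16  13  -8 -84 -84 -84 -83 -83 -83 -83 -83]
 [-83 -83 -82  19  19  18  16  14   8 -59 -83 -78 -79 -82 -84 -83 -83]
 [-84 -84 -82 -23  19  18  17  11 -38  61  32  -4  -5  81 -44 -84 -82]
 [-85 -84 -85 -83 -81 -82 -81 -82  59  36 -40 -33 -62  76  30 -84 -83]
 [-83 -82 -82 -82 -83 -82 -82 -82  -6  81  81  79  78  33   6 -79 -82]
 [-82 -82 -82 -83 -84 -84 -84 -83 -76  21  20  19  17  15  13 -81 -83]
 [-84 -85 -83 -83 -83 -82 -81 -82 -82  21  20  18  18  15  13 -32 -81]
 [-82 -82 -83 -82 -83 -83 -83 -84 -83   4  20  18  18  17  14 -31 -78]
 [-83 -83 -83 -84 -85 -85 -85 -85 -86 -84   0  17  18  11 -43 -82 -84]]
```

Call:
carry_out:
  motion:
    - [0, 0, 0, 8.25, 0]
    - [0, 0, 0, 8.25, 0]
    - [0, 0, 0, 8.25, 0]
    - [0, 0, 0, 8.25, 0]
    - [0, 0, 0, 8.25, 0]
    - [0, 0, 0, 8.25, 0]
    - [0, 0, 0, 8.25, 0]
    - [0, 0, 0, 8.25, 0]
    - [0, 0, 0, 8.25, 0]
    - [0, 0, 0, 0, 0]

```text
t: 1.2
eef_pos: [225.3, 583.0, 222.5]
tcp_rot: [-3.141, 0.0, 1.475]
ft_force: [0.2, 0.1, 0.8]
opening: 1.002
grip_force: 0.0
```

```bash
cat > go.py <<'E'
import sys,numpy as np
from cell import env
# go.py X Y Z [yaw]: shift in tool axes from the measured pose
s=env.state(); p=s["eef_pos"]; y=s["tcp_rot"][2]
print("t",round(s["t"],2),"tcp",p.round(1),"rpy",s["tcp_rot"].round(3),"F",s["ft_force"].round(1),"op",round(float(s["opening"])*95,1),"grip",round(float(s["grip_force"]),1),"j6",s["joints"][5].round(2))
from scipy.spatial.transform import Rotation as R
A=list(map(float,sys.argv[1:]))
for i in range(0,len(A),4):
    X=A[i:i+4]
    M=R.from_euler("z",y).as_matrix()@np.diag([1,-1,-1.])
    print("tool shift at current yaw",(M.T@(np.array(X[:3])-p)).round(1),"turn deg",np.degrees((y-X[3]+np.pi)%(2*np.pi)-np.pi).round(2))
    M2=R.from_euler("z",X[3]).as_matrix()@np.diag([1,-1,-1.]); print("  at target yaw",(M2.T@(np.array(X[:3])-p)).round(1))
    p=np.array(X[:3]); y=X[3]
E
python3 go.py 634 -186 125 1.476  634 -186 33 1.476
```

```text
t 1.2 tcp [225.3 583.  222.5] rpy [-3.141  0.     1.475] F [0.2 0.1 0.8] op 95.2 grip 0.0 j6 1.19
tool shift at current yaw [-726.2  480.7   97.5] turn deg -0.08
  at target yaw [-726.8  479.7   97.5]
tool shift at current yaw [ 0.  0. 92.] turn deg 0.0
  at target yaw [ 0.  0. 92.]
```

Call:
carry_out:
  motion:
    - [-36, 24, 0, 0, 0]
    - [-36, 24, 0, 0, 0]
    - [-36, 24, 0, 0, 0]
    - [-36, 24, 0, 0, 0]
    - [-36, 24, 0, 0, 0]
    - [-36, 24, 0, 0, 0]
    - [-36, 24, 0, 0, 0]
    - [-36, 24, 0, 0, 0]
    - [-36, 24, 0, 0, 0]
    - [-36, 24, 0, 0, 0]
    - [-36, 24, 0, 0, 0]
    - [-36, 24, 0, 0, 0]

```text
t: 2.4
eef_pos: [472.1, 124.2, 222.8]
tcp_rot: [3.141, -0.0, 1.482]
ft_force: [1.0, 0.5, 0.6]
opening: 0.997
grip_force: 0.0
```

Call:
carry_out:
  motion:
    - [-36, 24, 0, 0, 0]
    - [-36, 24, 0, 0, 0]
    - [-36, 24, 0, 0, 0]
    - [-36, 24, 0, 0, 0]
    - [-36, 24, 10, 0, 0]
    - [-36, 24, 20, 0, 0]
    - [-36, 24, 20, 0, 0]
    - [-36, 24, 30, 0, 0]
    - [-6, 1, 20, 0, 0]
    - [0, 0, 0, 0, 0]

```text
t: 3.4
eef_pos: [633.8, -183.9, 120.7]
tcp_rot: [-3.136, -0.002, 1.479]
ft_force: [0.6, 1.0, 0.2]
opening: 1.001
grip_force: 0.0
```

```bash
python3 go.py 634 -186 33 1.476
```

```text
t 3.4 tcp [ 633.8 -183.9  120.7] rpy [-3.136e+00 -2.000e-03  1.479e+00] F [0.6 1.  0.2] op 95.1 grip 0.0 j6 -0.29
tool shift at current yaw [-2.   0.4 87.7] turn deg 0.17
  at target yaw [-2.   0.4 87.7]
```

Call:
carry_out:
  motion:
    - [-2, 0, 30, 0, 0]
    - [0, 0, 30, 0, 0]
    - [0, 0, 20, 0, 0]
    - [0, 0, 8, 0, 0]
    - [0, 0, 0, 0, 0.7]
    - [0, 0, 0, 0, 1]
    - [0, 0, 0, 0, 1]
    - [0, 0, 0, 0, 1]
    - [0, 0, 0, 0, 1]
    - [0, 0, 0, 0, 1]
    - [0, 0, -20, 0, 1]
    - [0, 0, -20, 0, 1]

```text
t: 4.6
eef_pos: [634.4, -184.8, 76.0]
tcp_rot: [-3.14, -0.001, 1.477]
ft_force: [0.3, -0.4, -1.5]
opening: 0.5
grip_force: 30.0
```

```bash
python3 - <<'E'
import numpy as np
c,n=np.cos(-.095),np.sin(-.095)
for y in (30,82,134,186): print(y,round(498.55-n*y,1),round(-48.06+c*y,1))
E
python3 go.py 501.4 -18.2 125 1.476
```

```text
30 501.4 -18.2
82 506.3 33.6
134 511.3 85.3
186 516.2 137.1
t 4.6 tcp [ 634.4 -184.8   76. ] rpy [-3.140e+00 -1.000e-03  1.477e+00] F [ 0.3 -0.4 -1.5] op 47.5 grip 30.0 j6 -0.29
tool shift at current yaw [ 153.4 -148.1  -49. ] turn deg 0.05
  at target yaw [ 153.3 -148.2  -49. ]
```

Call:
carry_out:
  motion:
    - [0, 0, -40, 0, 1]
    - [20, -20, -9, 0, 1]
    - [35, -35, 0, 0, 1]
    - [35, -35, 0, 0, 1]
    - [35, -35, 0, 0, 1]
    - [28, -23, 0, 0, 1]
    - [0, 0, 30, 0, 1]
    - [0, 0, 25, 0, 1]
    - [0, 0, 0, 0, 1]
    - [0, 0, 0, 0, 1]

```text
t: 5.6
eef_pos: [502.0, -18.8, 70.4]
tcp_rot: [-3.141, -0.0, 1.477]
ft_force: [-0.5, -0.3, -1.2]
opening: 0.498
grip_force: 30.0
```

```bash
python3 go.py 501.4 -18.2 44 1.476
python3 - <<'E'
from h import *
t,s=grab("top"),grab("scene")
crop(t["color"],225,195,345,265,5,"pics/a.png"); crop(s["color"],285,160,365,225,5,"pics/b.png")
A=cv2.imread("pics/a.png");B=cv2.imread("pics/b.png");C=np.zeros((600,800,3),np.uint8)
C[:325,:400]=B[:325,:400]; C[250:600,200:800]=A; C[:325,:400]=B[:325,:400];cv2.imwrite("pics/p1.png",C)
E
```

```text
t 5.6 tcp [502.  -18.8  70.4] rpy [-3.141 -0.     1.477] F [-0.5 -0.3 -1.2] op 47.3 grip 30.0 j6 -0.08
tool shift at current yaw [ 0.6 -0.6 26.4] turn deg 0.05
  at target yaw [ 0.6 -0.6 26.4]
```

View pics/p1.png

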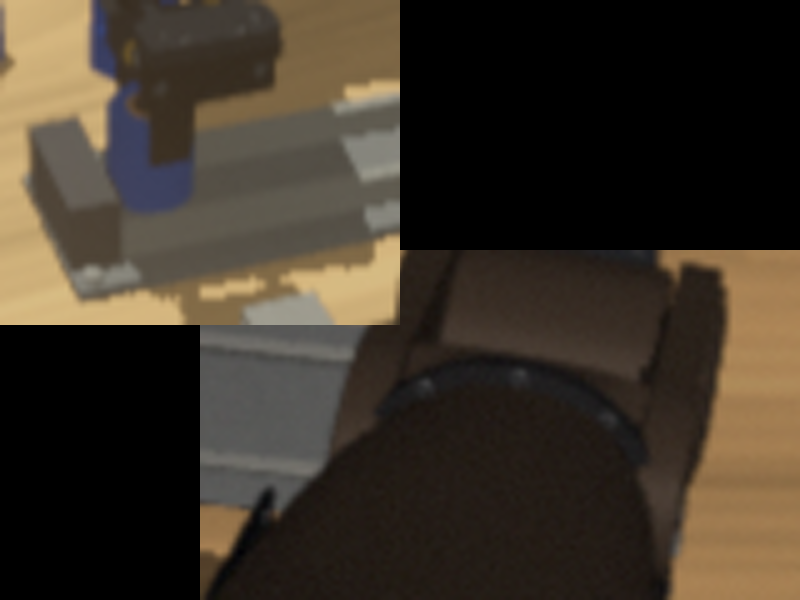

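The reel hangs over the channel and clears the jaw; in the scene crop its bottom is at about (150,210). I'll lower it.

Call:
carry_out:
  motion:
    - [1, -0.5, 8, 0, 1]
    - [0, 0, 8, 0, 1]
    - [0, 0, 6, 0, 1]
    - [0, 0, 3, 0, 1]
    - [0, 0, 0, 0, 1]
    - [0, 0, 0, 0, 1]

```text
t: 6.3
eef_pos: [502.1, -17.8, 46.5]
tcp_rot: [3.139, 0.0, 1.477]
ft_force: [-4.9, 1.2, 25.1]
opening: 0.496
grip_force: 30.0
```

Call:
carry_out:
  motion:
    - [0, 0, -2, 0, 1]
    - [0, 0, 0, 0, 0.3]
    - [0, 0, 0, 0, 0.25]
    - [0, 0, 0, 0, 0.2]
    - [0, 0, -10, 0, 0.2]
    - [0, 0, -20, 0, 0.2]
    - [0, 0, -30, 0, 0]
    - [0, 0, -30, 0, 0]
    - [0, 0, 0, 0, 0]

```text
t: 7.2
eef_pos: [502.9, -17.9, 140.8]
tcp_rot: [3.136, 0.0, 1.477]
ft_force: [0.3, -0.6, 0.5]
opening: 0.98
grip_force: 0.0
```

```bash
python3 go.py 426 -189 125 1.476 426 -189 35 1.476
```

```text
t 7.2 tcp [502.9 -17.9 140.8] rpy [3.136 0.    1.477] F [ 0.3 -0.6  0.5] op 93.1 grip 0.0 j6 -0.07
tool shift at current yaw [-177.6  -60.5   15.8] turn deg 0.05
  at target yaw [-177.6  -60.3   15.8]
tool shift at current yaw [ 0.  0. 90.] turn deg 0.0
  at target yaw [ 0.  0. 90.]
```

Call:
carry_out:
  motion:
    - [-40, -15, 0, 0, 0]
    - [-40, -15, 0, 0, 0]
    - [-40, -15, 0, 0, 0]
    - [-40, -15, 10, 0, 0]
    - [-18, -0.5, 20, 0, 0]
    - [0, 0, 30, 0, 0]
    - [0, 0, 30, 0, 0]
    - [0, 0, 15, 0, 0]
    - [0, 0, 0, 0, 0.5]
    - [0, 0, 0, 0, 1]
    - [0, 0, 0, 0, 1]
    - [0, 0, 0, 0, 1]

```text
t: 8.4
eef_pos: [425.0, -189.4, 33.0]
tcp_rot: [3.14, 0.001, 1.477]
ft_force: [1.5, -0.8, 0.2]
opening: 0.72
grip_force: 0.0
```

Call:
carry_out:
  motion:
    - [0, 0, 0, 0, 1]
    - [0, 0, 0, 0, 1]

```text
t: 8.6
eef_pos: [424.7, -189.3, 32.6]
tcp_rot: [3.141, 0.0, 1.477]
ft_force: [1.0, 0.4, -0.8]
opening: 0.555
grip_force: 0.0
```

```bash
python3 go.py 426 -189 135 1.476 506.8 33.6 135 1.476 506.8 33.6 47 1.476
```

```text
t 8.6 tcp [ 424.7 -189.3   32.6] rpy [3.141 0.    1.477] F [ 1.   0.4 -0.8] op 52.7 grip 0.0 j6 -0.47
tool shift at current yaw [   0.4    1.3 -102.4] turn deg 0.05
  at target yaw [   0.4    1.3 -102.4]
tool shift at current yaw [229.2  59.4   0. ] turn deg 0.0
  at target yaw [229.2  59.4   0. ]
tool shift at current yaw [ 0.  0. 88.] turn deg 0.0
  at target yaw [ 0.  0. 88.]
```

Call:
carry_out:
  motion:
    - [0, 0, 0, 0, 1]
    - [0, 0, 0, 0, 1]
    - [0, 0, 0, 0, 1]
    - [0, 0, -30, 0, 1]
    - [0, 0, -40, 0, 1]
    - [9, 9.5, -32, 0, 1]
    - [40, 10, 0, 0, 1]
    - [40, 10, 0, 0, 1]
    - [40, 10, 0, 0, 1]
    - [40, 10, 0, 0, 1]
    - [40, 10, 0, 0, 1]
    - [20, 1, 0, 0, 1]

```text
t: 9.8
eef_pos: [506.9, 35.7, 133.9]
tcp_rot: [3.142, -0.0, 1.479]
ft_force: [-0.1, -0.9, -2.3]
opening: 0.503
grip_force: 30.0
```

```bash
python3 go.py  506.8 33.6 44 1.476
```

```text
t 9.8 tcp [506.9  35.7 133.9] rpy [ 3.142 -0.     1.479] F [-0.1 -0.9 -2.3] op 47.8 grip 30.0 j6 0.03
tool shift at current yaw [-2.1  0.1 89.9] turn deg 0.15
  at target yaw [-2.1  0.1 89.9]
```

Call:
carry_out:
  motion:
    - [0, -1, 30, 0, 1]
    - [0, 0, 30, 0, 1]
    - [0, 0, 15, 0, 1]
    - [0, 0, 8, 0, 1]
    - [0, 0, 5, 0, 1]
    - [0, 0, 0, 0, 1]
    - [0, 0, 0, 0, 1]

```text
t: 10.5
eef_pos: [505.6, 33.1, 46.7]
tcp_rot: [3.141, -0.0, 1.477]
ft_force: [0.3, 1.2, -2.2]
opening: 0.496
grip_force: 30.0
```

Call:
carry_out:
  motion:
    - [0, 0, 2, 0, 1]
    - [0, 0, 0, 0, 1]
    - [0, 0, 0, 0, 1]

```text
t: 10.8
eef_pos: [505.4, 33.1, 44.4]
tcp_rot: [3.141, -0.0, 1.477]
ft_force: [-0.0, 0.1, -1.6]
opening: 0.5
grip_force: 30.0
```

Call:
carry_out:
  motion:
    - [0, 0, 1, 0, 1]
    - [0, 0, 0, 0, 0.3]
    - [0, 0, 0, 0, 0.25]
    - [0, 0, 0, 0, 0.2]
    - [0, 0, -10, 0, 0.2]
    - [0, 0, -20, 0, 0.2]
    - [0, 0, -30, 0, 0]
    - [0, 0, -35, 0, 0]
    - [0, 0, 0, 0, 0]

```text
t: 11.7
eef_pos: [506.9, 33.1, 142.5]
tcp_rot: [3.135, -0.0, 1.477]
ft_force: [-0.3, 0.0, 0.1]
opening: 0.976
grip_force: 0.0
```

```bash
python3 go.py 527 -310 130 1.476 527 -310 33 1.476
```

```text
t 11.7 tcp [506.9  33.1 142.5] rpy [ 3.135 -0.     1.477] F [-0.3  0.   0.1] op 92.7 grip 0.0 j6 0.03
tool shift at current yaw [-339.7   52.2   12.5] turn deg 0.06
  at target yaw [-339.7   52.5   12.5]
tool shift at current yaw [ 0.  0. 97.] turn deg 0.0
  at target yaw [ 0.  0. 97.]
```

Run:
```python
from h import *
reels(grab("top"),grab("scene"),[(409,225),(420,265)])
```

```text
[ 526.8 -309.3    1.7] [-0.6 -0.5  0.1  0.6 -0.9 -1.6  0.5  1.7] 236 366
[ 417.9 -334.9    3.2] [-0.3 -0.3  0.3  0.5 -0.7 -0.7  0.8  0.8] 249 341
```

Call:
carry_out:
  motion:
    - [-42, 6, 0, 0, 0]
    - [-42, 6, 0, 0, 0]
    - [-42, 6, 0, 0, 0]
    - [-42, 7, 0, 0, 0]
    - [-42, 7, 0, 0, 0]
    - [-42, 7, 0, 0, 0]
    - [-42, 7, 0, 0, 0]
    - [-42, 6, 0, 0, 0]
    - [-4, 0, 12, 0, 0]
    - [0, 0, 0, 0, 0]

```text
t: 12.8
eef_pos: [523.8, -310.4, 123.4]
tcp_rot: [-3.138, -0.002, 1.475]
ft_force: [-0.2, 1.3, 0.7]
opening: 1.0
grip_force: 0.0
```

Call:
carry_out:
  motion:
    - [0, 2, 40, 0, 0]
    - [0, 0, 35, 0, 0]
    - [0, 0, 15, 0, 0]
    - [0, 0, 0, 0, 0.5]
    - [0, 0, 0, 0, 1]
    - [0, 0, 0, 0, 1]
    - [0, 0, 0, 0, 1]
    - [0, 0, 0, 0, 1]
    - [0, 0, 0, 0, 1]
    - [0, 0, 0, 0, 1]
    - [0, 0, 0, 0, 1]
    - [0, 0, 0, 0, 1]

```text
t: 14.0
eef_pos: [527.2, -310.5, 36.5]
tcp_rot: [3.141, 0.0, 1.477]
ft_force: [-1.5, 1.3, 4.9]
opening: 0.499
grip_force: 30.0
```

```bash
python3 go.py 527 -310 135 1.476 510.6 85.3 135 1.476
```

```text
t 14.0 tcp [ 527.2 -310.5   36.5] rpy [3.141 0.    1.477] F [-1.5  1.3  4.9] op 47.4 grip 30.0 j6 -0.55
tool shift at current yaw [  0.5  -0.2 -98.5] turn deg 0.05
  at target yaw [  0.5  -0.2 -98.5]
tool shift at current yaw [392.  -53.7   0. ] turn deg 0.0
  at target yaw [392.  -53.7   0. ]
```

Call:
carry_out:
  motion:
    - [0, 0, -30, 0, 1]
    - [0, 0, -38, 0, 1]
    - [32, -4, -30, 0, 1]
    - [40, -5.5, 0, 0, 1]
    - [40, -5.5, 0, 0, 1]
    - [40, -5.5, 0, 0, 1]
    - [40, -5.5, 0, 0, 1]
    - [40, -5.5, 0, 0, 1]
    - [40, -5.5, 0, 0, 1]
    - [40, -5.5, 0, 0, 1]
    - [40, -5.5, 0, 0, 1]
    - [40, -5.5, 0, 0, 1]

```text
t: 15.2
eef_pos: [510.3, 86.5, 134.0]
tcp_rot: [-3.141, -0.0, 1.477]
ft_force: [0.6, -1.3, -2.2]
opening: 0.501
grip_force: 30.0
```

Call:
carry_out:
  motion:
    - [0, 0, 20, 0, 1]
    - [0, 0, 15, 0, 1]
    - [0, 0, 0, 0, 1]

```text
t: 15.5
eef_pos: [509.6, 85.2, 97.5]
tcp_rot: [-3.138, 0.0, 1.478]
ft_force: [0.4, -0.6, -0.9]
opening: 0.5
grip_force: 30.0
```

```bash
python3 go.py 510.4 85.3 47 1.476
```

```text
t 15.5 tcp [509.6  85.2  97.5] rpy [-3.138  0.     1.478] F [ 0.4 -0.6 -0.9] op 47.5 grip 30.0 j6 0.13
tool shift at current yaw [ 0.2  0.7 50.5] turn deg 0.09
  at target yaw [ 0.2  0.7 50.5]
```

Call:
carry_out:
  motion:
    - [0, 0.5, 25, 0, 1]
    - [0, 0, 15, 0, 1]
    - [0, 0, 8, 0, 1]
    - [0, 0, 2, 0, 1]
    - [0, 0, 0, 0, 1]
    - [0, 0, 0, 0, 1]

```text
t: 16.1
eef_pos: [511.5, 84.8, 49.9]
tcp_rot: [3.141, -0.0, 1.477]
ft_force: [-0.4, -0.7, -1.7]
opening: 0.499
grip_force: 30.0
```

Call:
carry_out:
  motion:
    - [0, -0.5, 2, 0, 1]
    - [0, 0, 0, 0, 1]
    - [0, 0, 0, 0, 1]

```text
t: 16.4
eef_pos: [510.7, 84.9, 47.3]
tcp_rot: [3.141, -0.0, 1.477]
ft_force: [0.3, 0.2, -0.9]
opening: 0.499
grip_force: 30.0
```

Call:
carry_out:
  motion:
    - [0, 0, 0.5, 0, 1]
    - [0, 0, 0, 0, 0.3]
    - [0, 0, 0, 0, 0.25]
    - [0, 0, 0, 0, 0.2]
    - [0, 0, -10, 0, 0.2]
    - [0, 0, -20, 0, 0.2]
    - [0, 0, -30, 0, 0]
    - [0, 0, -35, 0, 0]
    - [0, 0, 0, 0, 0]

```text
t: 17.3
eef_pos: [512.3, 85.0, 146.0]
tcp_rot: [3.135, -0.001, 1.477]
ft_force: [0.3, 0.0, 0.5]
opening: 0.973
grip_force: 0.0
```

```bash
python3 go.py 418 -335 130 1.476 418 -335 33 1.476;  python3 - <<'E'
from h import *
reels(grab("top"),grab("scene"),[(420,265)])
E
```

```text
t 17.3 tcp [512.3  85.  146. ] rpy [ 3.135e+00 -1.000e-03  1.477e+00] F [0.3 0.  0.5] op 92.4 grip 0.0 j6 0.13
tool shift at current yaw [-427.   -54.5   16. ] turn deg 0.06
  at target yaw [-427.   -54.1   16. ]
tool shift at current yaw [ 0.  0. 97.] turn deg 0.0
  at target yaw [ 0.  0. 97.]
[ 417.9 -334.9    3.2] [-0.3 -0.3  0.3  0.5 -0.7 -0.7  0.8  0.8] 250 339
```

Call:
carry_out:
  motion:
    - [-40, -5, 0, 0, 0]
    - [-40, -5, 0, 0, 0]
    - [-40, -5, 0, 0, 0]
    - [-40, -5, 0, 0, 0]
    - [-40, -5, 0, 0, 0]
    - [-40, -5, 0, 0, 0]
    - [-40, -5, 0, 0, 0]
    - [-40, -5, 0, 0, 0]
    - [-40, -5, 0, 0, 0]
    - [-40, -5, 0, 0, 0]
    - [-27, -4.5, 20, 0, 0]
    - [0, 0, 0, 0, 0]

```text
t: 18.6
eef_pos: [414.6, -337.0, 118.7]
tcp_rot: [-3.139, -0.002, 1.474]
ft_force: [-0.1, 0.1, 0.0]
opening: 1.002
grip_force: 0.0
```

```bash
python3 go.py 418 -335 33 1.476
```

```text
t 18.6 tcp [ 414.6 -337.   118.7] rpy [-3.139e+00 -2.000e-03  1.474e+00] F [-0.1  0.1  0. ] op 95.1 grip 0.0 j6 -0.71
tool shift at current yaw [ 2.4  3.2 85.7] turn deg -0.14
  at target yaw [ 2.4  3.2 85.7]
```

Call:
carry_out:
  motion:
    - [1, 1, 40, 0, 0]
    - [0, 0, 35, 0, 0]
    - [0, 0, 11, 0, 0]
    - [0, 0, 0, 0, 0.5]
    - [0, 0, 0, 0, 1]
    - [0, 0, 0, 0, 1]
    - [0, 0, 0, 0, 1]
    - [0, 0, 0, 0, 1]
    - [0, 0, 0, 0, 1]
    - [0, 0, 0, 0, 1]
    - [0, 0, 0, 0, 1]
    - [0, 0, 0, 0, 1]

```text
t: 19.8
eef_pos: [417.6, -334.4, 35.9]
tcp_rot: [3.141, 0.0, 1.477]
ft_force: [0.7, 0.9, 5.6]
opening: 0.504
grip_force: 30.0
```

```bash
python3 go.py 418 -335 135 1.476 515.6 137.1 135 1.476
```

```text
t 19.8 tcp [ 417.6 -334.4   35.9] rpy [3.141 0.    1.477] F [0.7 0.9 5.6] op 47.9 grip 30.0 j6 -0.7
tool shift at current yaw [ -0.6   0.5 -99.1] turn deg 0.05
  at target yaw [ -0.6   0.5 -99.1]
tool shift at current yaw [479.2  52.5   0. ] turn deg 0.0
  at target yaw [479.2  52.5   0. ]
```

Call:
carry_out:
  motion:
    - [0, 0, -30, 0, 1]
    - [0, 0, -39, 0, 1]
    - [29, 2.5, -30, 0, 1]
    - [40, 4.5, 0, 0, 1]
    - [40, 4.5, 0, 0, 1]
    - [40, 4.5, 0, 0, 1]
    - [40, 4.5, 0, 0, 1]
    - [40, 4.5, 0, 0, 1]
    - [40, 4.5, 0, 0, 1]
    - [40, 4.5, 0, 0, 1]
    - [40, 4.5, 0, 0, 1]
    - [40, 4.5, 0, 0, 1]

```text
t: 21.0
eef_pos: [496.6, 50.7, 134.5]
tcp_rot: [-3.141, -0.0, 1.477]
ft_force: [0.7, -0.8, -1.1]
opening: 0.499
grip_force: 30.0
```

Call:
carry_out:
  motion:
    - [40, 4.5, 0, 0, 1]
    - [40, 4.5, 0, 0, 1]
    - [10, 0, 15, 0, 1]
    - [0, 0, 20, 0, 1]
    - [0, 0, 0, 0, 1]
    - [0, 0, 0, 0, 1]

```text
t: 21.6
eef_pos: [513.9, 137.6, 99.6]
tcp_rot: [-3.141, 0.0, 1.477]
ft_force: [-0.3, -0.3, -0.9]
opening: 0.499
grip_force: 30.0
```

```bash
python3 go.py 515.6 137.1 47 1.476
```

```text
t 21.6 tcp [513.9 137.6  99.6] rpy [-3.141  0.     1.477] F [-0.3 -0.3 -0.9] op 47.4 grip 30.0 j6 0.23
tool shift at current yaw [-0.3  1.7 52.6] turn deg 0.04
  at target yaw [-0.3  1.7 52.6]
```

Call:
carry_out:
  motion:
    - [0, 1.5, 25, 0, 1]
    - [0, 0, 15, 0, 1]
    - [0, 0, 10, 0, 1]
    - [0, 0, 2, 0, 1]
    - [0, 0, 0, 0, 1]
    - [0, 0, 0, 0, 1]
    - [0, 0, 0, 0, 1]

```text
t: 22.3
eef_pos: [515.9, 137.7, 48.4]
tcp_rot: [3.14, -0.0, 1.477]
ft_force: [0.2, 0.0, -0.6]
opening: 0.5
grip_force: 30.0
```

Call:
carry_out:
  motion:
    - [0, 0, 1.5, 0, 1]
    - [0, 0, 0, 0, 1]
    - [0, 0, 0, 0, 0.3]
    - [0, 0, 0, 0, 0.25]
    - [0, 0, 0, 0, 0.2]
    - [0, 0, -10, 0, 0.2]
    - [0, 0, -20, 0, 0.2]
    - [0, 0, -35, 0, 0]
    - [0, 0, -40, 0, 0]
    - [0, 0, -40, 0, 0]
    - [0, 0, -40, 0, 0]
    - [0, 0, 0, 0, 0]

```text
t: 23.5
eef_pos: [517.2, 137.9, 236.8]
tcp_rot: [3.133, -0.002, 1.477]
ft_force: [0.1, -1.3, 0.6]
opening: 0.998
grip_force: 0.0
```

Call:
carry_out:
  motion:
    - [40, -30, 0, 0, 0]
    - [40, -30, 0, 0, 0]
    - [40, -30, 0, 0, 0]
    - [40, -30, 0, 0, 0]
    - [40, -30, 0, 0, 0]
    - [0, 0, 0, 0, 0]

```text
t: 24.1
eef_pos: [381.8, 354.4, 231.1]
tcp_rot: [-3.141, -0.001, 1.482]
ft_force: [-0.1, -1.3, -0.1]
opening: 1.005
grip_force: 0.0
```

Run:
```python
from h import *
import pickle
t,s=grab("top"),grab("scene"); pickle.dump((t,s),open("f1.pkl","wb"))
A=cv2.resize(t["color"][185:270,215:345,::-1],None,fx=4,fy=4,interpolation=cv2.INTER_CUBIC)
B=cv2.resize(s["color"][145:205,285:425,::-1],None,fx=4,fy=4,interpolation=cv2.INTER_CUBIC)
C=np.zeros((A.shape[0]+B.shape[0],560,3),np.uint8);C[:340,:520]=A;C[340:]=B;cv2.imwrite("pics/p2.png",C)
```

```text
(no output)
```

View pics/p2.png

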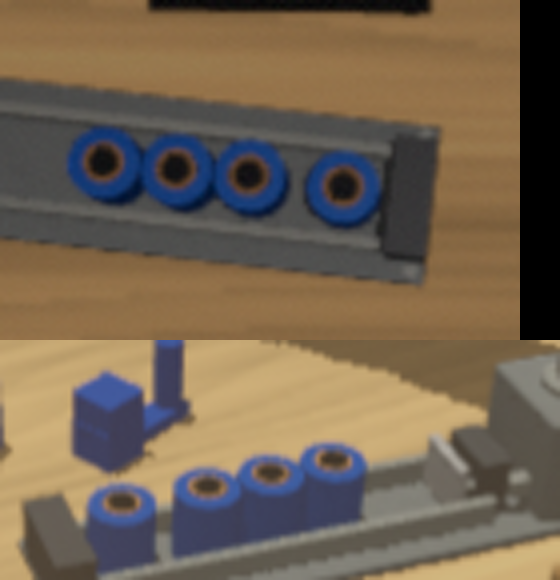

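All four reels stand in the channel; in the top crop they are at about (105,163), (177,170), (250,175) and (343,186). Next I'll fit the stub's yaw and axis by rendering its faces.

```bash
cat > stub.py <<'E'
from h import *
import pickle,sys
from scipy.optimize import minimize
t,s=pickle.load(open(sys.argv[1] if len(sys.argv)>1 else "f0.pkl","rb"))
SS=6
def sq(x,y,th,h,z):
    c=np.array([(h,h),(-h,h),(-h,-h),(h,-h)]); R=np.array([[np.cos(th),-np.sin(th)],[np.sin(th),np.cos(th)]])
    return np.c_[c@R.T+[x,y],np.full(4,z)]
def circ(x,y,r,z): return np.c_[x+r*np.cos(a),y+r*np.sin(a),np.full(40,z)]
def cost(p,views,img=False):
    x,y,th=p; tot=0
    for d,off in views:
        c=-d["R"].T@d["t"]; u0=np.floor(proj(d,[[x0,y0,112]])[0]).astype(int)-10; n=20
        L=np.zeros((n*SS,n*SS),np.uint8)
        def draw(P,l):
            q=(proj(d,P)+off-u0+.5)*SS-.5; cv2.fillPoly(L,[np.round(cv2.convexHull(q.astype(np.float32))*16).astype(np.int32)],l,shift=4)
        draw(np.r_[circ(x,y,22,95),circ(x,y,22,101)],1); draw(circ(x,y,22,101),2)
        for h,za,zb,top in((10,101,125,7),(7.5,125,131,8)):
            A,B=sq(x,y,th,h,za),sq(x,y,th,h,zb)
            for k in range(4):
                m=(A[k]+A[(k+1)%4])/2; nrm=m-[x,y,za]
                if nrm@(c-m)>0: draw(np.r_[A[[k,(k+1)%4]],B[[k,(k+1)%4]]],3+k)
            draw(B,top)
        F=np.stack([cv2.GaussianBlur(cv2.resize((L==l).astype(np.float32),(n,n),interpolation=cv2.INTER_AREA),(0,0),.5).ravel() for l in range(9)],1)
        I=d["color"][u0[1]:u0[1]+n,u0[0]:u0[0]+n].astype(float).mean(2)
        yy,xx=np.mgrid[:n,:n]; w=(np.hypot(xx-10,yy-10)<8.5).ravel()
        F=F[w]; I=I.ravel()[w]/I.std(); q=np.linalg.lstsq(np.r_[F,.05*np.eye(9)],np.r_[I,.05*np.full(9,I.mean())],rcond=None)[0]
        tot+=((F@q-I)**2).mean()
    return tot
x0,y0=534.2,326.2
if __name__=="__main__":
    for nm,V in(("top",[(t,0)]),("scene",[(s,0)]),("both",[(t,0),(s,0)])):
        R=[]
        for th in np.radians(range(-45,45,9)):
            f=minimize(cost,[x0,y0,th],args=(V,),method="Nelder-Mead",options=dict(initial_simplex=np.array([[x0,y0,th],[x0+3,y0,th],[x0,y0+3,th],[x0,y0,th+.15]]),maxiter=80)); R.append((f.fun,*f.x))
        R.sort(); print(nm); [print(round(r[0],4),np.round(r[1:3],1),round(np.degrees(r[3]),1)) for r in R[:4]]
E
python3 stub.py
```

```text
top
0.0429 [535.2 325.8] -21.8
0.0432 [535.3 325.8] -22.2
0.0443 [535.3 325.8] -21.7
0.0445 [534.8 326. ] -19.6
scene
0.0858 [534.6 327.6] -22.7
0.0872 [534.5 327.6] -22.1
0.0874 [534.1 327.9] -22.5
0.0876 [534.5 327.7] -21.4
both
0.1615 [534.8 326.3] 69.8
0.1617 [535.3 326.1] 69.6
0.1626 [535.2 326.1] -20.1
0.1627 [535.2 326.1] -20.4
```

```bash
python3 go.py 671 -21 130 1.557 671 -21 38 1.557
```

```text
t 24.2 tcp [384.2 351.4 231. ] rpy [-3.141  0.     1.48 ] F [-0.3 -0.2  0.3] op 95.0 grip 0.0 j6 0.71
tool shift at current yaw [-344.7  319.6  101. ] turn deg -4.44
  at target yaw [-368.4  292.   101. ]
tool shift at current yaw [ 0.  0. 92.] turn deg 0.0
  at target yaw [ 0.  0. 92.]
```

Call:
carry_out:
  motion:
    - [0, 0, 0, -4.5, 0]
    - [-34, 27, 0, 0, 0]
    - [-34, 27, 0, 0, 0]
    - [-34, 27, 0, 0, 0]
    - [-34, 27, 0, 0, 0]
    - [-34, 27, 0, 0, 0]
    - [-34, 27, 0, 0, 0]
    - [-34, 27, 0, 0, 0]
    - [-34, 27, 0, 0, 0]
    - [-34, 27, 20, 0, 0]
    - [-34, 27, 30, 0, 0]
    - [-28, 22, 40, 0, 0]

```text
t: 25.4
eef_pos: [669.9, -22.3, 145.4]
tcp_rot: [3.139, 0.0, 1.552]
ft_force: [0.3, -0.2, 0.7]
opening: 1.001
grip_force: 0.0
```

Call:
carry_out:
  motion:
    - [0, 0, 0, 0, 0]
    - [0, 0, 0, 0, 0]

```text
t: 25.6
eef_pos: [668.0, -20.1, 144.2]
tcp_rot: [-3.139, -0.0, 1.552]
ft_force: [-0.8, 0.2, 0.4]
opening: 1.002
grip_force: 0.0
```

```bash
python3 go.py 671 -21.3 38 1.557
```

```text
t 25.6 tcp [668.  -20.1 144.2] rpy [-3.139 -0.     1.552] F [-0.8  0.2  0.4] op 95.2 grip 0.0 j6 -0.11
tool shift at current yaw [ -1.1   3.  106.2] turn deg -0.27
  at target yaw [ -1.1   3.  106.2]
```

Call:
carry_out:
  motion:
    - [-1, 2.5, 40, -0.3, 0]
    - [0, 0, 40, 0, 0]
    - [0, 0, 20, 0, 0]
    - [0, 0, 6, 0, 0]
    - [0, 0, 0, 0, 0.5]
    - [0, 0, 0, 0, 1]
    - [0, 0, 0, 0, 1]
    - [0, 0, 0, 0, 1]
    - [0, 0, 0, 0, 1]
    - [0, 0, 0, 0, 1]
    - [0, 0, 0, 0, 1]
    - [0, 0, 0, 0, 1]

```text
t: 26.8
eef_pos: [671.1, -19.0, 39.4]
tcp_rot: [3.141, -0.0, 1.561]
ft_force: [0.3, -0.1, 0.4]
opening: 0.425
grip_force: 29.2
```

Call:
carry_out:
  motion:
    - [0, 0, 0, 0, 1]
    - [0, 0, 0, 0, 1]

```text
t: 27.0
eef_pos: [671.1, -19.0, 39.4]
tcp_rot: [3.141, -0.0, 1.561]
ft_force: [1.2, 0.2, 2.0]
opening: 0.427
grip_force: 29.2
```

```bash
python3 go.py 671 -21.3 200 1.557
```

```text
t 27.0 tcp [671.1 -19.   39.4] rpy [ 3.141 -0.     1.561] F [1.2 0.2 2. ] op 40.6 grip 29.2 j6 -0.12
tool shift at current yaw [-2.300e+00 -1.000e-01 -1.606e+02] turn deg 0.21
  at target yaw [-2.300e+00 -1.000e-01 -1.606e+02]
```

Call:
carry_out:
  motion:
    - [0, 0, -30, 0, 1]
    - [0, 0, -40, 0, 1]
    - [0, 0, -45, 0, 1]
    - [0, 0, -45, 0, 1]
    - [0, 0, 0, -8, 1]
    - [0, 0, 0, -8, 1]
    - [0, 0, 0, -8, 1]
    - [0, 0, 0, -8, 1]
    - [0, 0, 0, -8, 1]
    - [0, 0, 0, -8, 1]
    - [0, 0, 0, -8, 1]
    - [0, 0, 0, -8, 1]

```text
t: 28.2
eef_pos: [670.6, -18.9, 198.6]
tcp_rot: [-3.141, -0.001, 2.683]
ft_force: [0.3, -0.5, -2.9]
opening: 0.425
grip_force: 29.2
```

Call:
carry_out:
  motion:
    - [0, 0, 0, -8, 1]
    - [0, 0, 0, -8, 1]
    - [0, 0, 0, -8, 1]
    - [0, 0, 0, -8, 1]
    - [0, 0, 0, -8, 1]
    - [0, 0, 0, -8, 1]
    - [0, 0, 0, -8, 1]
    - [0, 0, 0, -8, 1]
    - [0, 0, 0, -8, 1]
    - [0, 0, 0, -8, 1]
    - [0, 0, 0, -7, 1]
    - [0, 0, 0, 0, 1]

```text
t: 29.4
eef_pos: [671.6, -4.0, 198.1]
tcp_rot: [-3.132, -0.021, -2.112]
ft_force: [0.5, -0.1, -2.7]
opening: 0.425
grip_force: 29.2
```

```bash
python3 go.py 534.1 324.2 195 4.337
```

```text
t 29.4 tcp [671.6  -4.  198.1] rpy [-3.132 -0.021 -2.112] F [ 0.5 -0.1 -2.7] op 40.3 grip 29.2 j6 -2.68
tool shift at current yaw [-210.4  286.9    3.1] turn deg -9.51
  at target yaw [-254.9  248.2    3.1]
```

Call:
carry_out:
  motion:
    - [-20, 28, 0, 0, 1]
    - [-26, 36, 0, 0, 1]
    - [-26, 36, 0, 0, 1]
    - [-26, 36, 0, 0, 1]
    - [-26, 36, 0, 0, 1]
    - [-26, 36, 0, 0, 1]
    - [-26, 36, 0, 0, 1]
    - [-26, 36, 0, 0, 1]
    - [0, 0, 0, 0, 1]
    - [0, 0, 0, 0, 1]

```text
t: 30.4
eef_pos: [535.9, 312.7, 191.4]
tcp_rot: [-3.132, -0.021, -2.112]
ft_force: [0.5, -1.1, -3.1]
opening: 0.425
grip_force: 29.2
```

```bash
python3 go.py 534.1 324.2 195 4.337
```

```text
t 30.4 tcp [535.9 312.7 191.4] rpy [-3.132 -0.021 -2.112] F [ 0.5 -1.1 -3.1] op 40.3 grip 29.2 j6 -2.16
tool shift at current yaw [-8.9  7.4 -3.6] turn deg -9.47
  at target yaw [-10.    5.8  -3.6]
```

Call:
carry_out:
  motion:
    - [-5, 4, -2, -4.5, 1]
    - [-4.5, 2.5, -1, -5, 1]
    - [0, 0, 0, 0, 1]
    - [0, 0, 0, 0, 1]
    - [0, 0, 0, 0, 1]

```text
t: 30.9
eef_pos: [535.6, 322.9, 194.3]
tcp_rot: [-3.135, -0.022, -1.95]
ft_force: [0.2, -0.0, -3.7]
opening: 0.426
grip_force: 29.2
```

```bash
python3 go.py 534.1 324.2 195 4.337
python3 - <<'E'
from h import *
import pickle
t,s=grab("top"),grab("scene"); pickle.dump((t,s),open("f2.pkl","wb"))
A=cv2.resize(t["color"][175:255,120:200,::-1],None,fx=4.5,fy=4.5,interpolation=cv2.INTER_CUBIC)
B=cv2.resize(s["color"][90:180,380:460,::-1],None,fx=5,fy=5,interpolation=cv2.INTER_CUBIC)
C=np.zeros((450,770,3),np.uint8);C[:360,:360]=A;C[:450,370:]=B;cv2.imwrite("pics/p3.png",C)
E
```

```text
t 30.9 tcp [535.6 322.9 194.3] rpy [-3.135 -0.022 -1.95 ] F [ 0.2 -0.  -3.7] op 40.5 grip 29.2 j6 -2.3
tool shift at current yaw [-0.7  1.9 -0.7] turn deg -0.24
  at target yaw [-0.7  1.9 -0.7]
```

View pics/p3.png

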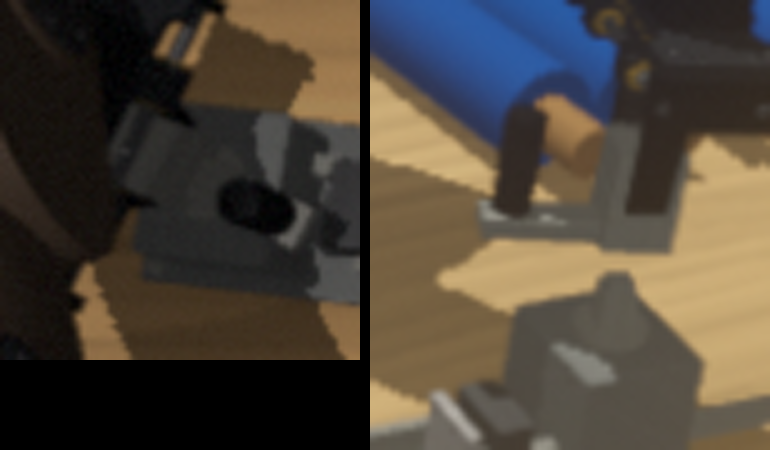

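The scene crop shows the crank held above the stub. The knob top is at (525,108), the arm end at (480,232), the hub's bottom edge runs from (600,248) to (668,253), and the stub top is at (615,275). I'll compare this with the predicted position.

```bash
cat > pred.py <<'E'
from h import *
import pickle
from scipy.spatial.transform import Rotation as R
from cell import env
t,s=pickle.load(open("f2.pkl","rb"))
st=env.state(); M=R.from_euler("xyz",st["tcp_rot"]).as_matrix(); print("toolz",M[:,2].round(4))
def W(P,ox): return st["eef_pos"]+(np.array(P)*[1,-1,-1]+[ox,0,35.4])@M.T
P=[(70,0,74),(86,-12,0),(86,12,0),(86,12,14),(20,20,0),(20,-20,0),(-20,20,0),(-20,-20,0)]
N=["knob","e-0","e+0","e+14","h++","h+-","h-+","h--"]
for ox in(-2.3,0):
    w=W(P,ox); print(ox,"underside",W([(0,0,0)],ox).round(1))
    a_=(proj(s,w)+.5-[380,90])*5+[370,0]; b_=(proj(t,w)+.5-[120,175])*4.5
    for n,x,y in zip(N,a_,b_): print(n,x.round(0),y.round(0))
E
python3 pred.py
```

```text
toolz [-0.0017 -0.023  -0.9997]
-2.3 underside [[536.3 324.5 159. ]]
knob [527. 117.] [241. 192.]
e-0 [473. 226.] [305. 243.]
e+0 [482. 247.] [325. 202.]
e+14 [486. 225.] [317. 198.]
h++ [601. 256.] [222. 143.]
h+- [583. 220.] [189. 211.]
h-+ [670. 256.] [156. 115.]
h-- [650. 221.] [124. 183.]
0 underside [[535.4 322.4 159. ]]
knob [523. 117.] [245. 193.]
e-0 [469. 226.] [309. 245.]
e+0 [478. 247.] [328. 204.]
e+14 [482. 225.] [321. 200.]
h++ [597. 255.] [226. 144.]
h+- [579. 220.] [193. 212.]
h-+ [666. 256.] [160. 117.]
h-- [646. 221.] [127. 184.]
```

Call:
carry_out:
  motion:
    - [-2.6, 2.4, 0, -0.2, 1]
    - [0, 0, 15, 0, 1]
    - [0, 0, 8, 0, 1]
    - [0, 0, 4, 0, 1]
    - [0, 0, 4, 0, 1]
    - [0, 0, 0, 0, 1]
    - [0, 0, 0, 0, 1]

```text
t: 31.7
eef_pos: [534.1, 326.4, 163.7]
tcp_rot: [-3.134, -0.022, -1.944]
ft_force: [0.2, 0.4, -2.0]
opening: 0.429
grip_force: 29.2
```

```bash
python3 pred.py | grep under; python3 go.py
```

```text
-2.3 underside [[534.9 327.7 128.2]]
0 underside [[534.1 325.6 128.3]]
t 31.7 tcp [534.1 326.4 163.7] rpy [-3.134 -0.022 -1.944] F [ 0.2  0.4 -2. ] op 40.7 grip 29.2 j6 -2.3
```

Call:
carry_out:
  motion:
    - [0.5, 0, 2, 0, 1]
    - [0, 0, 2, 0, 1]
    - [0, 0, 0, 0, 1]

```text
t: 32.0
eef_pos: [534.1, 325.8, 160.0]
tcp_rot: [-3.134, -0.021, -1.944]
ft_force: [-0.7, -0.8, 1.7]
opening: 0.425
grip_force: 29.2
```

Call:
carry_out:
  motion:
    - [0, 0, 2, 0, 1]
    - [0, 0, 0, 0, 1]

```text
t: 32.2
eef_pos: [534.3, 325.4, 157.8]
tcp_rot: [-3.133, -0.022, -1.944]
ft_force: [2.5, -3.2, -0.9]
opening: 0.428
grip_force: 29.2
```

Call:
carry_out:
  motion:
    - [0, 0, 3, 0, 1]
    - [0, 0, 3, 0, 1]
    - [0, 0, 0, 0, 1]

```text
t: 32.5
eef_pos: [534.4, 325.1, 150.9]
tcp_rot: [-3.134, -0.022, -1.944]
ft_force: [4.0, -3.4, -2.8]
opening: 0.426
grip_force: 29.2
```

Call:
carry_out:
  motion:
    - [0, 0, 3, 0, 1]
    - [0, 0, 3, 0, 1]
    - [0, 0, 0, 0, 1]

```text
t: 32.8
eef_pos: [534.4, 324.9, 144.9]
tcp_rot: [-3.134, -0.022, -1.944]
ft_force: [4.8, -4.2, -2.7]
opening: 0.426
grip_force: 29.1
```

Call:
carry_out:
  motion:
    - [0, -0.5, 3, 0, 1]
    - [0, 0, 2.5, 0, 1]
    - [0, 0, 1.5, 0, 1]
    - [0, 0, 0, 0, 1]
    - [0, 0, 0, 0, 1]

```text
t: 33.3
eef_pos: [534.5, 324.7, 138.0]
tcp_rot: [-3.134, -0.022, -1.944]
ft_force: [3.1, -4.4, -1.9]
opening: 0.427
grip_force: 29.1
```

Call:
carry_out:
  motion:
    - [0, 0, 1, 0, 1]
    - [0, 0, 1, 0, 1]
    - [0, 0, 0, 0, 1]

```text
t: 33.6
eef_pos: [534.5, 324.6, 136.7]
tcp_rot: [-3.134, -0.022, -1.944]
ft_force: [1.4, -6.3, 4.5]
opening: 0.429
grip_force: 29.1
```

Call:
carry_out:
  motion:
    - [0, 0.2, 0, 4, 1]
    - [0, 0.2, 0, 4, 1]
    - [0, 0.2, 0, 4, 1]
    - [0, 0.2, 0, 4, 1]
    - [0, 0, 0, 0, 1]

```text
t: 34.1
eef_pos: [534.9, 325.1, 136.7]
tcp_rot: [-3.126, -0.017, -2.225]
ft_force: [6.8, -6.5, 0.9]
opening: 0.42
grip_force: 30.0
```

```bash
python3 -c "
from cell import env
s=env.state();print(s['moment'],s['eef_pos'],s['tcp_rot'],s['ft_force'])"
```

```text
[-0.98953109 -1.39653535  0.12450718] [534.91810237 325.14133803 136.73790746] [-3.12648722 -0.01710874 -2.22540502] [ 6.82057726 -6.54624473  0.90517939]
```

Call:
carry_out:
  motion:
    - [-0.6, -0.6, 0, 8, 1]
    - [0, 0.3, 0, 8, 1]
    - [0, 0.3, 0, 8, 1]
    - [0, 0.3, 0, 8, 1]
    - [0, 0.3, 0, 8, 1]
    - [0, 0.3, 0, 8, 1]
    - [0, 0.3, 0, 8, 1]
    - [0, 0.3, 0, 8, 1]

```text
t: 34.9
eef_pos: [534.6, 326.4, 136.7]
tcp_rot: [-3.118, 0.005, 2.938]
ft_force: [6.1, -11.7, 4.3]
opening: 0.417
grip_force: 30.0
```

```bash
python3 go.py
```

```text
t 34.9 tcp [534.6 326.4 136.7] rpy [-3.118  0.005  2.938] F [  6.1 -11.7   4.3] op 39.6 grip 30.0 j6 -0.9
```

Call:
carry_out:
  motion:
    - [-0.8, -0.8, 0, 8, 1]
    - [0, 0.2, 0, 8, 1]
    - [0, 0.2, 0, 8, 1]
    - [0, 0.2, 0, 8, 1]
    - [0, 0.2, 0, 8, 1]
    - [0, 0.2, 0, 8, 1]
    - [0, 0.2, 0, 8, 1]
    - [0, 0.2, 0, 8, 1]

```text
t: 35.7
eef_pos: [535.6, 327.0, 136.7]
tcp_rot: [-3.135, 0.023, 1.821]
ft_force: [1.1, -7.9, 5.6]
opening: 0.421
grip_force: 30.0
```

```bash
python3 go.py
```

```text
t 35.7 tcp [535.6 327.  136.7] rpy [-3.135  0.023  1.821] F [ 1.1 -7.9  5.6] op 40.0 grip 30.0 j6 0.22
```

Call:
carry_out:
  motion:
    - [-0.6, 0, 0, 8, 1]
    - [0, 0.2, 0, 8, 1]
    - [0, 0.2, 0, 8, 1]
    - [0, 0.2, 0, 8, 1]
    - [0, 0.2, 0, 8, 1]
    - [0, 0.2, 0, 8, 1]
    - [0, 0.2, 0, 8, 1]
    - [0, 0.2, 0, 8, 1]

```text
t: 36.5
eef_pos: [536.6, 326.5, 136.6]
tcp_rot: [3.125, 0.016, 0.704]
ft_force: [-0.3, -3.9, 5.0]
opening: 0.42
grip_force: 30.0
```

```bash
python3 go.py
python3 - <<'E'
from h import *
s=grab("scene")
B=cv2.resize(s["color"][140:215,290:470,::-1],None,fx=4.4,fy=4.4,interpolation=cv2.INTER_CUBIC);cv2.imwrite("pics/p4.png",B)
E
```

```text
t 36.5 tcp [536.6 326.5 136.6] rpy [3.125 0.016 0.704] F [-0.3 -3.9  5. ] op 39.9 grip 30.0 j6 1.33
```

View pics/p4.png

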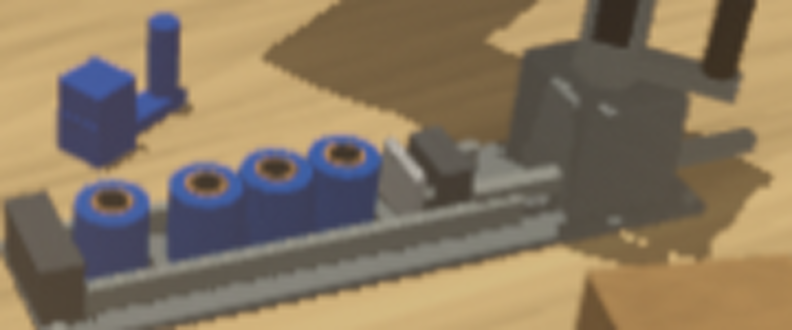

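The jaw has advanced to near the first reel, with the plate at about (400,175), and the crank is seated on the collar. I'll continue.

Call:
carry_out:
  motion:
    - [0, 0.2, 0, 8, 1]
    - [0, 0.2, 0, 8, 1]
    - [0, 0.2, 0, 8, 1]
    - [0, 0.2, 0, 8, 1]
    - [0, 0.2, 0, 8, 1]
    - [0, 0.2, 0, 8, 1]
    - [0, 0.2, 0, 8, 1]
    - [0, 0.2, 0, 8, 1]
    - [0, 0, 0, 0, 1]

```text
t: 37.45
eef_pos: [536.8, 325.4, 136.7]
tcp_rot: [3.121, -0.007, -0.409]
ft_force: [-1.2, -0.9, 5.0]
opening: 0.42
grip_force: 30.0
```

```bash
python3 go.py
```

```text
t 37.45 tcp [536.8 325.4 136.7] rpy [ 3.121 -0.007 -0.409] F [-1.2 -0.9  5. ] op 39.9 grip 30.0 j6 2.44
```

Call:
carry_out:
  motion:
    - [0, 0, 0, 0, 0.3]
    - [0, 0, 0, 0, 0.2]
    - [0, 0, 0, 0, 0.2]
    - [0, 0, 0, 0, 0.2]
    - [0, 0, -20, 0, 0.2]
    - [0, 0, -25, 0, 0.2]
    - [0, 0, -20, 0, 0.2]
    - [0, 0, 0, -8, 0.2]
    - [0, 0, 0, -8, 0.2]
    - [0, 0, 0, -8, 0.2]
    - [0, 0, 0, -8, 0.2]
    - [0, 0, 0, -8, 0.2]

```text
t: 38.65
eef_pos: [537.0, 326.5, 201.3]
tcp_rot: [3.12, 0.008, 0.297]
ft_force: [-0.1, 0.3, 0.4]
opening: 0.801
grip_force: 0.0
```

Call:
carry_out:
  motion:
    - [0, 0, 0, -8, 0.2]
    - [0, 0, 0, -8, 0.2]
    - [0, 0, 0, -8, 0.2]
    - [0, 0, 0, -8, 0.2]
    - [0, 0, 0, -8, 0.2]
    - [0, 0, 0, -8, 0.2]
    - [0, 0, 0, -8, 0.2]
    - [0, 0, 0, -8, 0.2]
    - [0, 0, 0, -8, 0.2]
    - [0, 0, 0, -8, 0.2]
    - [0, 0, 0, -8, 0.2]
    - [0, 0, 0, -8, 0.2]

```text
t: 39.85
eef_pos: [537.0, 326.5, 201.3]
tcp_rot: [-3.131, 0.02, 1.972]
ft_force: [-0.0, -0.2, -0.2]
opening: 0.797
grip_force: 0.0
```

Call:
carry_out:
  motion:
    - [0, 0, 0, -8, 0.2]
    - [0, 0, 0, -8, 0.2]
    - [0, 0, 0, -8, 0.2]
    - [0, 0, 0, -8, 0.2]
    - [0, 0, 0, -8, 0.2]
    - [0, 0, 0, -4, 0.2]
    - [2.3, 0, 0, 0, 0.2]
    - [0, 0, 0, 0, 0.2]

```text
t: 40.65
eef_pos: [534.7, 327.5, 201.3]
tcp_rot: [-3.12, 0.008, 2.732]
ft_force: [0.3, 0.2, -0.0]
opening: 0.8
grip_force: 0.0
```

```bash
python3 go.py 534.7 327.8 201.7 2.733
```

```text
t 40.65 tcp [534.7 327.5 201.3] rpy [-3.12   0.008  2.732] F [ 0.3  0.2 -0. ] op 76.0 grip 0.0 j6 -0.7
tool shift at current yaw [ 0.1  0.3 -0.4] turn deg -0.06
  at target yaw [ 0.1  0.3 -0.4]
```

Call:
carry_out:
  motion:
    - [0, 0, 25, 0, 0.2]
    - [0, 0, 25, 0, 0.2]
    - [0, 0, 13, 0, 0.2]
    - [0, 0, 0, 0, 1]
    - [0, 0, 0, 0, 1]
    - [0, 0, 0, 0, 1]
    - [0, 0, 0, 0, 1]
    - [0, 0, 0, 0, 1]
    - [0, 0, 0, 0, 1]
    - [0, 0, 0, 0, 1]

```text
t: 41.65
eef_pos: [535.1, 326.0, 139.1]
tcp_rot: [-3.121, 0.008, 2.734]
ft_force: [-1.9, -1.3, 5.8]
opening: 0.419
grip_force: 29.9
```

```bash
python3 go.py
```

```text
t 41.65 tcp [535.1 326.  139.1] rpy [-3.121  0.008  2.734] F [-1.9 -1.3  5.8] op 39.8 grip 29.9 j6 -0.7
```

Call:
carry_out:
  motion:
    - [0, 0, 0, 8, 1]
    - [0, 0, 0, 8, 1]
    - [0, 0, 0, 8, 1]
    - [0, 0, 0, 8, 1]
    - [0, 0, 0, 8, 1]
    - [0, 0, 0, 8, 1]
    - [0, 0, 0, 8, 1]
    - [0, 0, 0, 0, 1]

```text
t: 42.45
eef_pos: [535.4, 326.4, 139.0]
tcp_rot: [-3.138, 0.022, 1.754]
ft_force: [2.7, 2.5, 3.9]
opening: 0.42
grip_force: 29.9
```

```bash
python3 go.py
python3 - <<'E'
from h import *
s=grab("scene")
B=cv2.resize(s["color"][140:215,290:470,::-1],None,fx=4.4,fy=4.4,interpolation=cv2.INTER_CUBIC);cv2.imwrite("pics/p5.png",B)
E
```

```text
t 42.45 tcp [535.4 326.4 139. ] rpy [-3.138  0.022  1.754] F [2.7 2.5 3.9] op 39.9 grip 29.9 j6 0.28
```

View pics/p5.png

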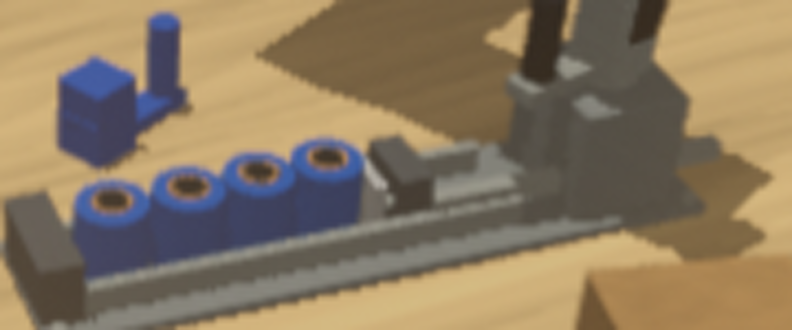

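The reels are nearly touching in a row, and the jaw block's top is at about (372,142) to (432,178). I'll measure the block's position in the clamp frame.

```bash
cat > jaw.py <<'E'
from h import *
import sys
s=grab("scene"); t=grab("top")
c,n=np.cos(-.095),np.sin(-.095)
def C(p): d=np.array(p[:2])-[498.55,-48.06]; return np.array([c*d[0]+n*d[1],-n*d[0]+c*d[1]])
# sample a grey profile on plane z=57 along clamp y for a few x, scene view
def W(x,y,z): return [498.55+c*x-n*y,-48.06+n*x+c*y,z]
ys=np.arange(170,260,3)
for z,xs in((57,(-15,0,15)),(66,(0,))):
  for x in xs:
    uv=proj(s,[W(x,y,z) for y in ys]).astype(np.float32)
    v=cv2.remap(s["color"].mean(2).astype(np.float32),uv[:,0].copy(),uv[:,1].copy(),cv2.INTER_LINEAR).ravel()
    print(z,x,[f"{int(a)}:{int(b)}" for a,b in zip(ys,v)])
for p in((372,142),(398,135),(432,178),(408,188)):
    uv=(np.array(p)+.5)/4.4+[290,140]-.5; print(p,C(onplane(s,uv,57)).round(1))
E
python3 jaw.py; python3 -c "
from cell import env;print(env.state()['moment'])"
```

```text
57 -15 ['170:117', '173:106', '176:77', '179:61', '182:56', '185:54', '188:56', '191:69', '194:101', '197:126', '200:114', '203:116', '206:141', '209:155', '212:130', '215:91', '218:83', '221:90', '224:93', '227:93', '230:92', '233:91', '236:94', '239:110', '242:140', '245:160', '248:165', '251:166', '254:165', '257:163']
57 0 ['170:107', '173:109', '176:109', '179:108', '182:112', '185:113', '188:107', '191:109', '194:107', '197:105', '200:109', '203:130', '206:152', '209:102', '212:68', '215:66', '218:80', '221:89', '224:91', '227:91', '230:90', '233:90', '236:92', '239:100', '242:119', '245:138', '248:146', '251:148', '254:146', '257:143']
57 15 ['170:74', '173:76', '176:78', '179:78', '182:75', '185:73', '188:75', '191:74', '194:80', '197:105', '200:141', '203:161', '206:143', '209:103', '212:71', '215:68', '218:80', '221:89', '224:90', '227:91', '230:90', '233:90', '236:90', '239:89', '242:86', '245:85', '248:85', '251:85', '254:85', '257:85']
66 0 ['170:83', '173:69', '176:60', '179:58', '182:59', '185:75', '188:115', '191:121', '194:111', '197:118', '200:137', '203:129', '206:93', '209:73', '212:81', '215:90', '218:91', '221:91', '224:90', '227:91', '230:96', '233:115', '236:143', '239:159', '242:163', '245:162', '248:162', '251:160', '254:159', '257:155']
(372, 142) [-21.2 219.2]
(398, 135) [-23.2 239.3]
(432, 178) [ 27.8 238.7]
(408, 188) [ 32.8 219. ]
[ 0.59888284 -0.34998369 -0.00825334]
```

Call:
carry_out:
  motion:
    - [0, 0, 0, 8, 1]
    - [0, 0, 0, 8, 1]
    - [0, 0, 0, 8, 1]
    - [0, 0, 0, 8, 1]
    - [0, 0, 0, 8, 1]
    - [0, 0, 0, 8, 1]
    - [0, 0, 0, 0, 1]
    - [0, 0, 0, 0, 1]

```text
t: 43.4
eef_pos: [535.9, 326.3, 139.1]
tcp_rot: [3.128, 0.016, 0.921]
ft_force: [4.3, 1.5, 5.6]
opening: 0.416
grip_force: 30.0
```

```bash
python3 go.py; python3 jaw.py|head -3;  python3 -c "
from cell import env;print(env.state()['moment'])"
```

```text
t 43.4 tcp [535.9 326.3 139.1] rpy [3.128 0.016 0.921] F [4.3 1.5 5.6] op 39.5 grip 30.0 j6 1.11
57 -15 ['170:59', '173:54', '176:54', '179:56', '182:64', '185:90', '188:117', '191:114', '194:113', '197:126', '200:136', '203:85', '206:80', '209:90', '212:92', '215:91', '218:90', '221:90', '224:93', '227:103', '230:126', '233:152', '236:165', '239:166', '242:166', '245:166', '248:165', '251:165', '254:164', '257:163']
57 0 ['170:109', '173:103', '176:98', '179:105', '182:108', '185:105', '188:105', '191:108', '194:127', '197:145', '200:113', '203:75', '206:77', '209:88', '212:91', '215:91', '218:90', '221:90', '224:91', '227:102', '230:126', '233:143', '236:147', '239:144', '242:143', '245:144', '248:146', '251:148', '254:145', '257:142']
57 15 ['170:75', '173:77', '176:77', '179:74', '182:72', '185:74', '188:97', '191:139', '194:163', '197:158', '200:117', '203:77', '206:77', '209:87', '212:90', '215:90', '218:90', '221:90', '224:90', '227:90', '230:87', '233:85', '236:85', '239:85', '242:85', '245:85', '248:85', '251:85', '254:85', '257:84']
[ 0.6010377  -0.7064093  -0.10269006]
```

Call:
carry_out:
  motion:
    - [0, 0, 0, 6, 1]
    - [0, 0, 0, 6, 1]
    - [0, 0, 0, 6, 1]
    - [0, 0, 0, 0, 1]
    - [0, 0, 0, 0, 1]

```text
t: 44.0
eef_pos: [536.1, 326.3, 139.1]
tcp_rot: [3.123, 0.011, 0.607]
ft_force: [5.1, 1.4, 4.2]
opening: 0.416
grip_force: 30.0
```

```bash
python3 go.py; python3 jaw.py|head -3;  python3 -c "
from cell import env;print(env.state()['moment'])"
```

```text
t 44.0 tcp [536.1 326.3 139.1] rpy [3.123 0.011 0.607] F [5.1 1.4 4.2] op 39.5 grip 30.0 j6 1.43
57 -15 ['170:60', '173:54', '176:54', '179:56', '182:65', '185:90', '188:117', '191:114', '194:109', '197:103', '200:90', '203:88', '206:91', '209:92', '212:92', '215:91', '218:91', '221:97', '224:119', '227:148', '230:163', '233:166', '236:166', '239:166', '242:166', '245:166', '248:165', '251:165', '254:164', '257:162']
57 0 ['170:109', '173:104', '176:99', '179:105', '182:109', '185:106', '188:105', '191:108', '194:129', '197:149', '200:118', '203:90', '206:90', '209:91', '212:91', '215:90', '218:90', '221:92', '224:106', '227:134', '230:145', '233:148', '236:148', '239:145', '242:144', '245:145', '248:146', '251:148', '254:145', '257:142']
57 15 ['170:75', '173:78', '176:77', '179:74', '182:72', '185:75', '188:98', '191:140', '194:163', '197:158', '200:121', '203:92', '206:90', '209:91', '212:90', '215:90', '218:90', '221:90', '224:88', '227:84', '230:85', '233:85', '236:86', '239:86', '242:85', '245:85', '248:84', '251:85', '254:85', '257:85']
[ 0.54442846 -0.76447152 -0.00296174]
```

Call:
carry_out:
  motion:
    - [0, 0, -4, 0, 1]
    - [-0.1, 0.1, -8, 0, 1]
    - [-0.1, 0.1, -8, 0, 1]
    - [-0.1, 0.1, -8, 0, 1]
    - [-0.1, 0.1, -8, 0, 1]
    - [0, 0, -8, 0, 1]
    - [0, 0, -10, 0, 1]
    - [0, 0, 0, 0, 1]

```text
t: 44.9
eef_pos: [535.2, 326.8, 193.9]
tcp_rot: [3.123, 0.012, 0.605]
ft_force: [-0.3, -0.4, -3.6]
opening: 0.418
grip_force: 30.0
```

```bash
python3 go.py 680 25 200 4.712 680 25 200 1.571
python3 - <<'E'
from h import *
s=grab("scene")
B=cv2.resize(s["color"][100:215,290:470,::-1],None,fx=4.4,fy=4.4,interpolation=cv2.INTER_CUBIC);cv2.imwrite("pics/p6.png",B)
E
python3 jaw.py | head -3
```

```text
t 44.9 tcp [535.2 326.8 193.9] rpy [3.123 0.012 0.605] F [-0.3 -0.4 -3.6] op 39.7 grip 30.0 j6 1.43
tool shift at current yaw [-52.5 330.6  -6.1] turn deg 124.67
  at target yaw [ 301.8 -144.9   -6.1]
tool shift at current yaw [0. 0. 0.] turn deg 179.97
  at target yaw [0. 0. 0.]
57 -15 ['170:59', '173:54', '176:55', '179:56', '182:65', '185:90', '188:117', '191:114', '194:109', '197:103', '200:90', '203:88', '206:91', '209:92', '212:92', '215:91', '218:91', '221:97', '224:120', '227:148', '230:162', '233:166', '236:166', '239:166', '242:165', '245:165', '248:165', '251:165', '254:165', '257:164']
57 0 ['170:109', '173:104', '176:98', '179:105', '182:109', '185:107', '188:105', '191:108', '194:129', '197:148', '200:118', '203:90', '206:90', '209:91', '212:90', '215:90', '218:90', '221:93', '224:106', '227:134', '230:145', '233:148', '236:148', '239:145', '242:143', '245:144', '248:146', '251:147', '254:145', '257:142']
57 15 ['170:75', '173:77', '176:77', '179:75', '182:72', '185:75', '188:98', '191:139', '194:163', '197:157', '200:121', '203:92', '206:90', '209:90', '212:90', '215:90', '218:89', '221:90', '224:88', '227:85', '230:85', '233:85', '236:86', '239:85', '242:85', '245:85', '248:85', '251:85', '254:85', '257:85']
```

View pics/p6.png

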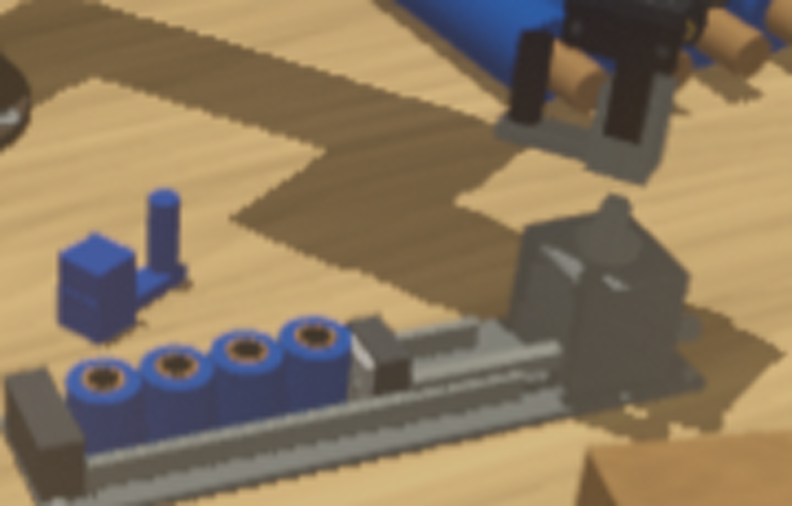

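The crank is off and the clamped row is unchanged: the plate is at about (360,365), close to the jaw block. I'll return the crank to the mat.

Call:
carry_out:
  motion:
    - [0, 0, 0, -7.9, 1]
    - [0, 0, 0, -7.9, 1]
    - [0, 0, 0, -7.9, 1]
    - [0, 0, 0, -7.9, 1]
    - [0, 0, 0, -7.9, 1]
    - [0, 0, 0, -7.9, 1]
    - [0, 0, 0, -7.9, 1]
    - [0, 0, 0, 0, 1]

```text
t: 45.85
eef_pos: [534.6, 326.5, 191.9]
tcp_rot: [-3.139, 0.023, 1.572]
ft_force: [0.7, 0.1, -3.5]
opening: 0.419
grip_force: 30.0
```

```bash
python3 go.py 680 58 194 1.571 680 58 42 1.571
```

```text
t 45.85 tcp [534.6 326.5 191.9] rpy [-3.139  0.023  1.572] F [ 0.7  0.1 -3.5] op 39.8 grip 30.0 j6 0.46
tool shift at current yaw [-268.7  145.1   -2.1] turn deg 0.04
  at target yaw [-268.6  145.3   -2.1]
tool shift at current yaw [  0.   0. 152.] turn deg 0.0
  at target yaw [  0.   0. 152.]
```

Call:
carry_out:
  motion:
    - [-33, 18, 0, 0, 1]
    - [-33, 18, 0, 0, 1]
    - [-33, 18, 0, 0, 1]
    - [-33, 18, 0, 0, 1]
    - [-33, 18, 0, 0, 1]
    - [-33, 18, 0, 0, 1]
    - [-33, 18, 0, 0, 1]
    - [-33, 18, 20, 0, 1]
    - [0, 0, 40, 0, 1]
    - [0, 0, 40, 0, 1]
    - [0, 0, 0, 0, 1]
    - [0, 0, 0, 0, 1]

```text
t: 47.05
eef_pos: [678.5, 60.3, 98.6]
tcp_rot: [-3.139, 0.023, 1.567]
ft_force: [0.7, -0.8, -2.5]
opening: 0.42
grip_force: 30.0
```

```bash
python3 go.py 680 58 42 1.571
```

```text
t 47.05 tcp [678.5  60.3  98.6] rpy [-3.139  0.023  1.567] F [ 0.7 -0.8 -2.5] op 39.9 grip 30.0 j6 0.02
tool shift at current yaw [-2.3  1.5 56.6] turn deg -0.21
  at target yaw [-2.3  1.5 56.6]
```

Call:
carry_out:
  motion:
    - [-1, 1.5, 25, 0, 1]
    - [0, 0, 20, 0, 1]
    - [0, 0, 7, 0, 1]
    - [0, 0, 2, 0, 1]
    - [0, 0, 0, 0, 1]
    - [0, 0, 0, 0, 1]

```text
t: 47.65
eef_pos: [680.5, 58.1, 45.9]
tcp_rot: [3.141, 0.023, 1.569]
ft_force: [1.3, 0.2, -2.4]
opening: 0.416
grip_force: 30.0
```

Call:
carry_out:
  motion:
    - [0, 0, 1, 0, 1]
    - [0, 0, 1, 0, 1]
    - [0, 0, 0, 0, 1]

```text
t: 47.95
eef_pos: [679.8, 57.9, 42.4]
tcp_rot: [-3.14, 0.023, 1.569]
ft_force: [-0.5, 0.4, -3.3]
opening: 0.421
grip_force: 30.0
```

Call:
carry_out:
  motion:
    - [0, 0, 1, 0, 1]
    - [0, 0, 0.5, 0, 1]
    - [0, 0, 0, 0, 1]

```text
t: 48.25
eef_pos: [679.9, 57.9, 42.0]
tcp_rot: [-3.141, 0.023, 1.569]
ft_force: [-3.3, -0.0, 7.5]
opening: 0.419
grip_force: 30.0
```

Contact. I'll release, rise and retreat.

Call:
carry_out:
  motion:
    - [0, 0, 0, 0, 0.4]
    - [0, 0, 0, 0, 0.2]
    - [0, 0, 0, 0, 0.1]
    - [0, 0, 0, 0, 0.1]
    - [0, 0, -10, 0, 0.1]
    - [0, 0, -25, 0, 0.1]
    - [0, 0, -35, 0, 0]
    - [0, 0, -40, 0, 0]
    - [0, 0, -40, 0, 0]
    - [0, 0, -40, 0, 0]
    - [0, 0, 0, 0, 0]

```text
t: 49.35
eef_pos: [681.8, 62.5, 237.7]
tcp_rot: [3.133, 0.023, 1.57]
ft_force: [0.1, 0.2, -0.8]
opening: 1.001
grip_force: 0.0
```

Call:
carry_out:
  motion:
    - [35, -20, 0, 0, 0]
    - [35, -20, 0, 0, 0]
    - [35, -20, 0, 0, 0]
    - [35, -20, 0, 0, 0]
    - [35, -20, 0, 0, 0]
    - [35, -20, 0, 0, 0]
    - [35, -20, 0, 0, 0]
    - [35, -20, 0, 0, 0]
    - [30, -20, 0, 0, 0]
    - [0, 0, 0, 0, 0]

```text
t: 50.35
eef_pos: [498.0, 375.4, 223.9]
tcp_rot: [-3.14, 0.023, 1.573]
ft_force: [1.1, -0.0, 0.5]
opening: 0.998
grip_force: 0.0
```

```bash
python3 go.py
python3 - <<'E'
from h import *
s=grab("scene");t=grab("top")
B=cv2.resize(s["color"][140:270,180:480,::-1],None,fx=2.6,fy=2.6,interpolation=cv2.INTER_CUBIC)
A=cv2.resize(t["color"][140:265,220:345,::-1],None,fx=2,fy=2,interpolation=cv2.INTER_CUBIC)
C=np.zeros((338+250,780,3),np.uint8);C[:338]=B;C[338:,:250]=A;cv2.imwrite("pics/p7.png",C)
E
python3 jaw.py|sed -n 2,3p
```

```text
t 50.35 tcp [498.  375.4 223.9] rpy [-3.14   0.023  1.573] F [ 1.1 -0.   0.5] op 94.8 grip 0.0 j6 0.55
57 0 ['170:108', '173:103', '176:98', '179:104', '182:108', '185:106', '188:105', '191:107', '194:128', '197:147', '200:117', '203:89', '206:90', '209:91', '212:90', '215:89', '218:89', '221:92', '224:106', '227:133', '230:143', '233:147', '236:146', '239:143', '242:142', '245:144', '248:145', '251:146', '254:144', '257:141']
57 15 ['170:74', '173:77', '176:77', '179:74', '182:72', '185:75', '188:97', '191:138', '194:162', '197:156', '200:120', '203:91', '206:89', '209:90', '212:89', '215:89', '218:89', '221:89', '224:88', '227:84', '230:84', '233:85', '236:86', '239:86', '242:85', '245:85', '248:85', '251:85', '254:85', '257:85']
```

View pics/p7.png

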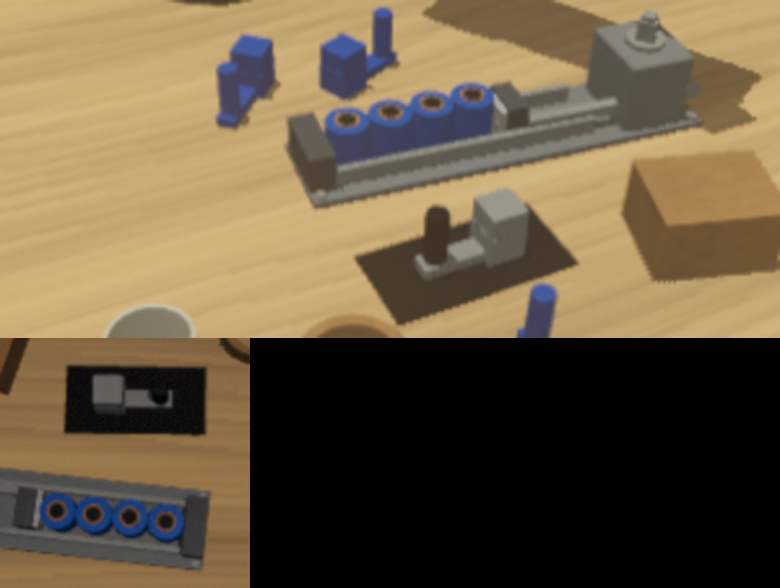

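The crank lies flat and wholly on the mat, with the hub at (500,228) and the knob at (437,235) in the scene crop. The four reels are upright and clamped, and the jaw hasn't moved. Handing in.

```bash
python3 -c "
from cell import env;print(env.job_done())"
```

```text
the job is handed in; nothing more can be done
None
```

I handed the job in at about 50 s: the final images show all four reels upright and clamped and the crank lying flat on its mat, with the sprung plate pushed in about 7–8 mm by my image measurement; no pass or fail result came back.

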